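Take the end wheel from the gravity feeder and load it behind the rack catch

TASK

Take the end wheel (the lowest one) out of the sloped wheel feeder, so that the next wheel rolls down to the stop. Stand it on the lane of the aluminium rack and push it in under the hinged catch, so that the wheel itself lifts the catch, runs fully home against the back stop and the catch drops closed behind it. Leave the other two wheels in the feeder and the other things on the desk where they are.

Things in the scene. Friction and masses are not known exactly. Their poses are not given: they have to be found in the camera images.
- wheel_end_c (a point): rover wheel: a black rubber tyre with grey hub faces, 80 mm diameter, 40 mm wide, about 130 g, flat sides; this point is its centre, its y axis is the axle (it may be spun to any angle about it). The end wheel, resting against the feeder's low front lip at the start; grip it across its 40 mm width.
- wheel_next_c (a point): rover wheel: a black rubber tyre with grey hub faces, 80 mm diameter, 40 mm wide, about 130 g, flat sides; this point is its centre, its y axis is the axle (it may be spun to any angle about it). The second wheel, touching the end wheel on its uphill side; it rolls down by itself when the end wheel is gone.
- wheel_last_c (a point): rover wheel: a black rubber tyre with grey hub faces, 80 mm diameter, 40 mm wide, about 130 g, flat sides; this point is its centre, its y axis is the axle (it may be spun to any angle about it). The third and topmost wheel of the queue.
- feeder: grey plastic gravity feeder, fixed, 330 mm long, 64 mm wide. Origin on the desk under the end wheel's place; z up, x level, pointing uphill along the track (roughly away from the robot), y parallel to the wheels' axles. The track rises 6 degrees to +x, deck 30 mm above the desk at the origin; side guides 12 mm high, 46 mm apart; front lip 16 mm high, its face 32 mm downhill of the end wheel's centre.
- feeder_tray (a point): middle of the lower front edge of a parts tray, 106 (uphill) x 80 x 45 mm tall, fixed on posts over the second wheel, 18 mm uphill and 58 mm above the end wheel's centre (along and square to the track). It leaves no room for an upright hand or a straight lift: lean 30 to 45 degrees from vertical, hand on the downhill side, fingers pointing down and uphill; draw the wheel out along that slant. Posts begin 41 mm uphill, y +-32 mm.
- feeder_end (a point): centre of a wheel resting at the feeder's lower end against the lip, 70 mm above the desk; axes as feeder
- rack: smooth aluminium one-lane wheel rack, fixed, 304 mm long, 68 mm wide. Origin on the desk 96 mm before the home place; z up, x level along the lane from its open entry end to the back stop (away from the robot), y across. The lane falls 4 degrees to +x: a wheel set on the entry rolls up to the catch and rests there; once clear of it, it rolls home. Side guides 12 mm high, 50 mm apart.
- rack_entry (a point): centre of a wheel standing upright on the lane 146 mm before home, clear of the catch's ramp above, whose end is 94 mm before home: the place to set the wheel down (it rolls on about 38 mm to the catch); axes as rack
- rack_home (a point): centre of a wheel fully home against the back stop; axes as rack
- catch (a joint): hinge of the catch, a polished, slippery steel arm 20 mm wide, about 60 g, arching over the home place from a low hinge behind the back stop (36 mm high). 0 = down (closed); grows as it lifts, up to 0.8 rad; falls by its own weight, no spring; it may lie on the pushing fingers until they draw back. Passing under, the wheel lifts it about 0.25 rad with a few newtons; push at or a little below mid height.
- catch_hook (a point): bottom of the catch's vertical tongue that drops behind the wheel; when down, 59 mm before the home centre, 14 mm above the wheel's mid height. From it a ramp rises at 40 degrees towards the entry, 32 mm long in plan; the wheel's upper front edge runs against it. Pushed from behind until its centre is about 12 mm before home, the wheel is free of the catch and rolls home.
- vase: bystander: fluted green printed vase, 115 mm tall, 52 mm wide, origin under its foot
- mouse: bystander: grey computer mouse 105 x 60 x 30 mm, origin under it
- driver: bystander: screwdriver, 180 mm long, lying, origin under it
Things that resemble listed ones, but are neither listed nor needed, are in the scene too. What is shaped like the part that bears wheel_next_c but red is not meant.

How it is judged:
By the outcome, as a careful person would: the job done as asked, in the order asked, and still so for the second after the job is handed in, with the robot touching nothing.
It also fails if it takes over 58 s, if anything falls off the work surface, if the arm or the gripper's body presses on something with over 40 N, if the wrist force passes 120 N, or if a joint passes its speed limit or range.

ROBOT

A 7-joint arm with a two-finger parallel gripper is mounted at the origin on the work surface. World frame = base frame: x ahead of the robot, y to its left, z up, the work surface at z = 0. Lengths are in m, angles in rad, forces in N, time in s.
With the tool pointing down it reaches from about 0.425 to 0.95 m from the base axis. Payload 4.7 kg.
Tool frame: the origin (TCP) lies on the centre line of the jaws, within the pads' length; the fingertips stand ctrl.tips_ahead ahead of it and the grasp point (between the pads) lies 5 mm behind it (ctrl.tips_ahead is the distance from the TCP to the fingertips, in m); z points along the fingers, y is the direction in which the jaws open and shut (so a half turn about z gives the same grasp; the last joint's range is limited). The gripper opens to 85 mm and grips with 20 to 120 N. Pads are 22 mm wide; open, the fingers measure 114 mm over their backs; the gripper's body (76 mm by 85 mm) begins 54 mm behind the grasp point. The pads swing forward as they close: fully open they stand 13 mm farther back than shut.
Start: joints at [-1.359, 0.469, -0.049, 1.532, 0.024, 1.141, -0.082], TCP at [0.161, 0.656, 0.245] pointing down, gripper open.
Joint ranges: [-2.59, 2.59], [-0.33, 1.99], [-1.39, 1.29], [0.1, 2.45], [-1.04, 4.18], [0.21, 1.99], [-2.66, 2.66]. Speed limits (rad/s): [2.57, 2.57, 3.14, 3.14, 3.14, 3.14, 3.14].

INTERFACE

Orientations are given as a unit quaternion [x, y, z, w].
In Python, from rig import ctrl gives the robot as it stands.
- The arm moves only by the tool play_rows, never from a script. Its argument "moves" is a list of rows, each a list of 3 entries, a list of its own where there are three numbers: the gripper's target within -1 to 1 (fully open at 1, half-way at 0, shut at -1), then the shift along the tool's x, y, z in mm, then the turn about the tool's z in degrees. A call has 1 to 12 rows; each row shifts and turns the pose as measured when the row begins, along the tool's axes as they then stand; what a row does not reach is not made up. A row lasts 1/12 s, in which the tool goes at most 41.7 mm and 7.16 degrees, less where a joint would pass 70% of its speed; a pose out of reach is approached as far as the arm can. A call is refused whole if a number of a shift passes 41.7 or a number of a turn 7.16, either way. A call with a gripper value outside its range is refused whole. The fingers move at their own pace and stop on an object; "squeeze" is the grip in N (left out, the last holds). Time passes only in rows, so rows that do not move let the fingers close. It gives the time, the measured TCP pose, the force and the opening at its end, in the units of the state.
- ctrl.state(): the state, without advancing time (a new reading comes with each control period).
- ctrl.get_image(name): name is "side" or "top"; returns a dict with "img" (480x640x3 uint8, red, green, blue), "mtx" (3x3 intrinsics, pixels), "R" (3x3) and "t" (3): a world point X has camera coordinates R X + t. Camera axes: x right, y down, z forward; pixel columns grow to the right and rows downward; lengths in m; the calibration is good to about 2 mm. A picture is of the moment at which its call begins. There is no depth.
- ctrl.sign_off(): hands the job in, once; it reports no verdict.
Trained networks look in a picture, given as the dict that the camera call returned (one of the last four; its "shot" number tells which), for a name from the list of things; names that differ only in an ending like _2 or _b are one class to them, and where a whole thing is asked for, a point or a joint stands for the part that bears it (a point fixed in the world has none). Each returns a list of dicts, best first, with "p" (0 to 1); they miss things now and then, are a little off and sometimes report something else, mostly with a low value. They report only what shows in the picture. A call takes as long as a camera call. They do not tell look-alikes from the thing itself.
- ctrl.find_in(picture, thing): "bbox" ([left, top, width, height] in pixels, round what is visible of it).
- ctrl.landmark_of(picture, thing): "centre" ([column, row] in pixels: a listed point, or the origin of a listed thing).
The state is a dict: "t": time; "joints": joint angles; "dq": joint speeds; "joint_efforts": joint torques, N m; "position": TCP position; "eef_rot": TCP orientation; "force": force on the tool from outside, world axes, zero at the start; "ft_torque": the same for the moment, N m; "gripper_width": opening from 0.0 (shut) to 1.0 (fully open).
Only numpy, scipy, OpenCV 4.12 (cv2) and the standard library are available. Lean on these libraries where they do the work, as an engineer would, in place of code of your own. Each camera call takes 0.05 s, during which the arm holds its last target. There are 200 camera calls.

## Working session

There is one attempt and no reset: what is moved stays moved. The work goes in short steps, Python scripts to look and compute and a tool call to move; the robot and the scene stay as the last step left them, time stands still between calls to the robot, and variables do not carry over. Pictures are saved under pics/ and viewed, about 8 in all and at most 12, crops included, and the job is handed in when it is done.

Besides the shell and the picture viewer there is one more tool, called as name(argument=value, ...), one argument or row to a line, values as JSON. play_rows: Moves the arm, as the interface text tells. Its arguments: {"type":"object","properties":{"moves":{"type":"array"},"squeeze":{"type":"number"}},"required":["moves"]}

```bash
mkdir -p pics; ls
cat > look.py <<'E'
from rig import ctrl
import cv2, numpy as np
names=["wheel_end_c","wheel_next_c","wheel_last_c","feeder","feeder_tray","feeder_end","rack","rack_entry","rack_home","catch","catch_hook","vase","mouse","driver"]
def shot(cam,fn=None):
    p=ctrl.get_image(cam)
    if fn: cv2.imwrite('pics/'+fn,p["img"][:,:,::-1])
    return p
def ray(p,uv):
    R=np.array(p["R"]);t=np.array(p["t"])
    d=R.T@np.linalg.solve(np.array(p["mtx"]),[uv[0],uv[1],1.]); return -R.T@t,d
def at_z(p,uv,z):
    o,d=ray(p,uv); return o+d*(z-o[2])/d[2]
def proj(p,X):
    c=np.array(p["R"])@np.array(X)+np.array(p["t"]); u=np.array(p["mtx"])@c; return u[:2]/u[2]
def tri(p1,a,p2,b):
    o1,d1=ray(p1,a);o2,d2=ray(p2,b)
    d1/=np.linalg.norm(d1);d2/=np.linalg.norm(d2)
    s=np.linalg.lstsq(np.c_[d1,-d2],o2-o1,rcond=None)[0]
    A=o1+s[0]*d1;B=o2+s[1]*d2
    return (A+B)/2,np.linalg.norm(A-B)
E
python3 - <<'E'
from look import *
np.set_printoptions(precision=3,suppress=True)
s=ctrl.state();print(s,ctrl.tips_ahead)
a=shot("side","s0.png");b=shot("top","t0.png")
for p in(a,b): print(-np.array(p["R"]).T@p["t"])
for n in names:
    for c,p in(("S",a),("T",b)):
        print(n,c,[(np.round(r["centre"]).astype(int).tolist(),round(r["p"],2)) for r in ctrl.landmark_of(p,n)[:4]])
E
```

```text
pics
{'t': 0.0, 'joints': array([-1.359,  0.469, -0.049,  1.534,  0.024,  1.141, -0.082]), 'dq': array([ 0.   ,  0.001,  0.   , -0.   , -0.001,  0.002, -0.001]), 'joint_efforts': array([ -0.001, -51.031,  -0.047, -23.771,   0.011,   0.008,   0.   ]), 'position': array([0.161, 0.655, 0.244]), 'eef_rot': array([ 0.12 ,  0.993, -0.001, -0.   ]), 'force': array([-0.042,  0.299, -0.278]), 'ft_torque': array([-0.005,  0.017,  0.026]), 'gripper_width': 0.9952959868423548} 0.014
[ 0.512 -1.087  0.736]
[0.467 0.003 1.046]
wheel_end_c S [([302, 209], 0.91)]
wheel_end_c T [([209, 262], 0.75)]
wheel_next_c S [([367, 242], 0.97), ([335, 199], 0.87)]
wheel_next_c T [([269, 198], 0.97), ([128, 233], 0.57), ([140, 294], 0.54)]
wheel_last_c S [([364, 190], 0.91)]
wheel_last_c T []
feeder S [([304, 233], 0.63)]
feeder T [([215, 263], 0.61), ([411, 207], 0.4)]
feeder_tray S [([306, 182], 0.84)]
feeder_tray T [([199, 254], 0.72)]
feeder_end S []
feeder_end T [([206, 261], 0.8)]
rack S [([322, 344], 0.59), ([376, 312], 0.24)]
rack T [([408, 256], 0.65)]
rack_entry S [([267, 417], 0.71), ([299, 308], 0.7)]
rack_entry T [([415, 273], 0.75), ([414, 235], 0.65)]
rack_home S [([380, 316], 0.8)]
rack_home T [([411, 206], 0.91), ([210, 261], 0.29)]Traceback (most recent call last):
  File "<stdin>", line 8, in <module>
ValueError: it knows: catch_hook, driver, feeder, feeder_end, feeder_tray, mouse, rack, rack_entry, rack_home, vase, wheel_end, wheel_last, wheel_next
```

View pics/s0.png

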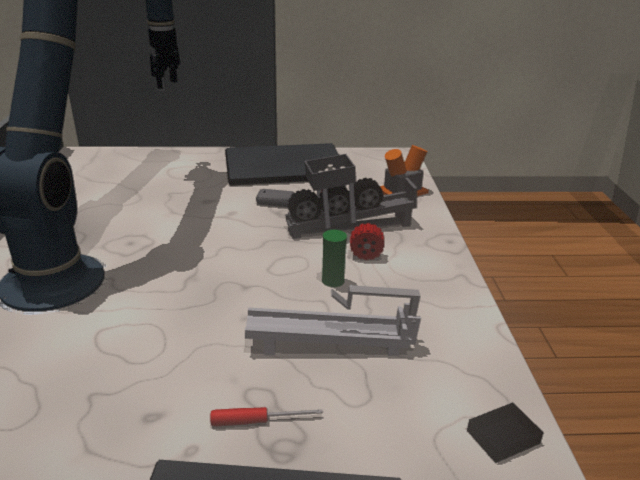

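View pics/t0.png

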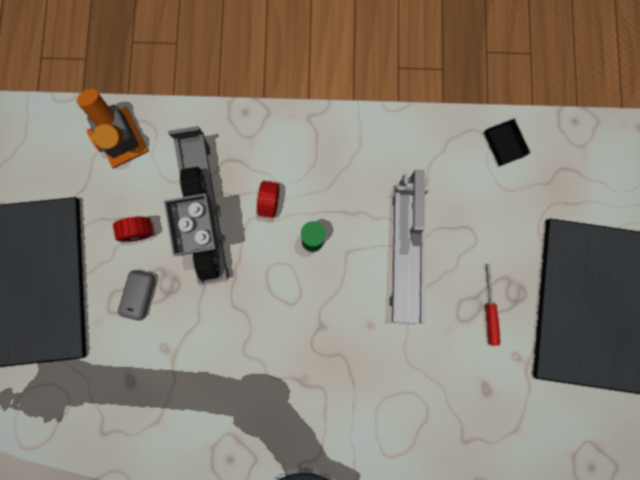

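Side view: the three black wheels of the feeder are at (305,204), (337,198) and (369,192), and the rack's lane runs from (247,330) to (418,330). The top view shows the end wheel at (206,262).

The things that could be taken for the end wheel are:
- Red wheel at side (367,242), top (268,198): not meant.
- Red wheel at top (132,229): not meant.
- The other two black wheels in the queue.

I choose the black wheel at side (305,204), which is lowest and against the lip.

Run:
```python
from look import *
np.set_printoptions(precision=4,suppress=True)
a=shot("side");b=shot("top")
def lm(n):
    return [[(np.array(r["centre"]),r["p"]) for r in ctrl.landmark_of(p,n)[:3]] for p in(a,b)]
for n in ["wheel_end","wheel_next","wheel_last","feeder","feeder_tray","feeder_end","rack","rack_entry","rack_home","catch_hook","vase","mouse"]:
    try: S,T=lm(n)
    except Exception as e: print(n,e);continue
    for u,pu in S:
        for v,pv in T:
            X,g=tri(a,u,b,v)
            if g<.02: print(n,u,v,pu.__round__(2),pv.__round__(2),X,"gap",round(g,4))
c1=cv2.resize(a["img"][130:370,230:430],None,fx=2,fy=2,interpolation=3)
c2=cv2.resize(b["img"][110:350,150:250],None,fx=2,fy=2,interpolation=3)
c3=cv2.resize(b["img"][110:350,370:450],None,fx=2,fy=2,interpolation=3)
cv2.imwrite("pics/c1.png",np.hstack([c1,c2,c3])[:,:,::-1])
```

```text
wheel_end [303.5 209.4] [205.8 261.9] 0.67 0.75 [0.5494 0.222  0.0612] gap 0.0023
wheel_next [366.3 239.7] [270.7 198.3] 0.75 0.87 [0.6929 0.0901 0.0505] gap 0.0044
wheel_next [366.3 239.7] [411.6 206.7] 0.75 0.18 [ 0.6498 -0.184   0.2098] gap 0.0012
wheel_next [329.8 198.6] [130.7 231.9] 0.63 0.95 [ 0.6237  0.4114 -0.0028] gap 0.0075
wheel_next [364.1 192.6] [270.7 198.3] 0.5 0.87 [0.6718 0.0792 0.1749] gap 0.0099
wheel_next [364.1 192.6] [411.6 206.7] 0.5 0.18 [ 0.6373 -0.1659  0.2925] gap 0.0098
wheel_last [363.3 195.5] [193.6 190.4] 0.74 0.69 [0.6995 0.2509 0.0854] gap 0.0002
feeder [304.6 231.1] [213.8 264.2] 0.69 0.9 [0.5511 0.2169 0.002 ] gap 0.0006
rack [324.5 345.4] [403.6 258.7] 0.58 0.59 [ 0.5774 -0.214  -0.0068] gap 0.0031
rack_entry [300.9 308.2] [411.2 271.8] 0.85 0.63 [ 0.5365 -0.2119  0.0811] gap 0.0065
rack_home [378.3 311.8] [412.3 209.3] 0.57 0.92 [ 0.6755 -0.216   0.0737] gap 0.0019
catch_hook [347.8 306.8] [411.7 234.5] 0.74 0.75 [ 0.619  -0.2125  0.0833] gap 0.0013
vase [334.  278.5] [315.7 236.9] 0.79 0.89 [ 0.6141 -0.0114  0.0114] gap 0.0078
mouse [271.5 203.8] [141.3 295. ] 0.63 0.87 [ 0.4708  0.3754 -0.0002] gap 0.0133
```

View pics/c1.png

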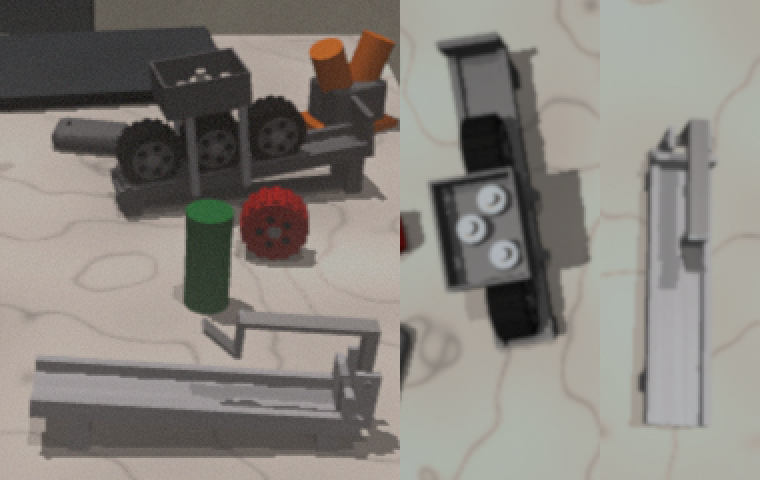

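play_rows(
  moves=[
    [1,[0,0,-10],0],
  ],
)

```text
t: 2.38
position: [0.1607, 0.6544, 0.2535]
eef_rot: [0.12, 0.993, -0.002, -0.0]
force: [-0.6, -0.2, -0.4]
gripper_width: 1.0
```

The crop confirms the choice: black wheel, lowest in the queue, against the lip, with the tray above the second wheel. The rack's lane points almost along +x. The approach needs a leaned hand, so next I check how the turn entry is handled.

play_rows(
  moves=[
    [1,[0,0,0],[0,2,0]],
  ],
)

```text
invalid input
```

```bash
python3 -c "
from look import *
print(np.round(ctrl.state()['joints'],3))"
```

```text
[-1.359  0.463 -0.048  1.523  0.023  1.161 -0.082]
```

The turn entry takes the tool's z only, as the text says, so the lean can't be commanded directly. The only lever left is "approached as far as the arm can": j2+j4+j6 = π when pointing down, and j6 tops out at 1.99. Going high should therefore tip the fingers outward. I'll test that in free space, at the heading of the feeder.

play_rows(
  moves=[
    [1,[-31,-23,-10],0],
    [1,[-31,-23,-10],0],
    [1,[-31,-23,-10],0],
    [1,[-31,-23,-10],0],
    [1,[-31,-23,-10],0],
    [1,[-31,-23,-10],0],
    [1,[-31,-23,-10],0],
    [1,[-31,-23,-10],0],
    [1,[-31,-23,-10],0],
    [1,[-31,-23,-10],0],
    [1,[-31,-23,-10],0],
    [1,[-31,-23,-10],0],
  ],
)

```text
t: 3.38
position: [0.4606, 0.2955, 0.386]
eef_rot: [0.109, 0.994, 0.005, -0.001]
force: [0.2, 0.1, -0.1]
gripper_width: 1.001
```

play_rows(
  moves=[
    [1,[-31,-23,-10],0],
    [1,[-31,-23,-10],0],
    [1,[-31,-23,-10],0],
    [1,[-31,-23,-10],0],
    [1,[-31,-23,-10],0],
    [1,[0,0,-20],-7],
    [1,[0,0,-40],-7],
    [1,[0,0,-40],-7],
    [1,[0,0,-40],-4],
    [1,[0,0,-40],0],
  ],
)

```text
t: 4.22
position: [0.5902, 0.1257, 0.6258]
eef_rot: [-0.11, 0.994, 0.004, -0.001]
force: [2.5, 0.2, 0.4]
gripper_width: 1.0
```

```bash
python3 -c "
from look import *
print(np.round(ctrl.state()['joints'],3))"
```

```text
[-0.451  0.292  0.277  0.965 -0.091  1.895  1.576]
```

play_rows(
  moves=[
    [1,[0,0,-40],0],
    [1,[0,0,-40],0],
    [1,[0,0,-40],0],
  ],
)

```text
t: 4.47
position: [0.5766, 0.1217, 0.7022]
eef_rot: [-0.11, 0.993, 0.007, 0.039]
force: [0.9, -1.1, -0.2]
gripper_width: 0.999
```

```bash
python3 -c "
from look import *
print(np.round(ctrl.state()['joints'],3))"
```

```text
[-0.452  0.282  0.294  0.803 -0.099  1.987  1.574]
```

play_rows(
  moves=[
    [1,[0,0,-40],0],
    [1,[0,0,-40],0],
    [1,[0,0,-40],0],
    [1,[0,0,-40],0],
  ],
)

```text
t: 4.8
position: [0.5296, 0.1102, 0.7687]
eef_rot: [-0.109, 0.989, 0.015, 0.1]
force: [0.1, -0.0, -0.5]
gripper_width: 1.004
```

```bash
python3 -c "
from look import *
print(np.round(ctrl.state()['joints'],3))"
```

```text
[-0.56   0.181  0.404  0.784 -0.097  1.986  1.573]
```

It works: the tool now leans 11° with the fingers outward, heading about 15°. I'll keep going.

```bash
cat > st.py <<'E'
from look import *
from scipy.spatial.transform import Rotation as Ro
np.set_printoptions(precision=4,suppress=True)
s=ctrl.state();R=Ro.from_quat(s["eef_rot"]).as_matrix();d=np.degrees;z=R[:,2]
if __name__=="__main__":
    print("t",s["t"],"q",s["joints"],"pos",s["position"])
    print("tilt",d(np.arccos(-z[2])),"head",d(np.arctan2(z[1],z[0])),"y head",d(np.arctan2(R[1,1],R[0,1])),"y rise",d(np.arcsin(R[2,1])))
E
python3 st.py
```

```text
t 4.8 q [-0.5603  0.1806  0.4045  0.7838 -0.0972  1.9865  1.5727] pos [0.5296 0.1102 0.7687]
tilt 11.650871653184558 head 14.829112886270286 y head 102.60701105083501 y rise 0.45806385009087364
```

play_rows(
  moves=[
    [1,[-15,0,-36],0],
    [1,[-15,0,-36],0],
    [1,[-15,0,-36],0],
    [1,[-15,0,-36],0],
  ],
)

```text
t: 5.13
position: [0.5225, 0.1066, 0.8288]
eef_rot: [-0.108, 0.98, 0.025, 0.166]
force: [1.2, 0.0, -0.2]
gripper_width: 1.001
```

```bash
python3 st.py
```

```text
t 5.1333 q [-0.5544  0.1697  0.4148  0.6596 -0.1113  1.9865  1.5713] pos [0.5225 0.1066 0.8288]
tilt 19.366274604042225 head 14.782003116809513 y head 102.69752204906106 y rise 0.7324812964834904
```

play_rows(
  moves=[
    [1,[-12,-25,-30],0],
    [1,[-12,-25,-30],0],
    [1,[-12,-25,-30],0],
    [1,[-12,-25,-30],0],
    [1,[-12,-20,-30],0],
  ],
)

```text
t: 5.55
position: [0.52, -0.0055, 0.8832]
eef_rot: [-0.114, 0.966, 0.028, 0.232]
force: [0.6, -0.0, -0.1]
gripper_width: 1.0
```

```bash
python3 st.py
python3 - <<'E'
from look import *
import pickle
d={}
for c in("side","top"):
    p=shot(c); d[c]={k:np.array(p[k]) for k in("mtx","R","t")}
pickle.dump(d,open("cal.pkl","wb"))
for c in d: print(d[c])
E
```

```text
t 5.55 q [-0.0747  0.1659  0.1014  0.5283 -0.1462  1.9865  1.7362] pos [ 0.52   -0.0055  0.8832]
tilt 26.982347015774113 head 13.673609324805684 y head 103.46515127878222 y rise 0.10613343603279413
{'mtx': array([[591.2229613 ,   0.        , 319.14235567],
       [  0.        , 591.2229613 , 244.27783659],
       [  0.        ,   0.        ,   1.        ]]), 'R': array([[ 0.99870107, -0.04576407,  0.02240131],
       [-0.00404904, -0.50954145, -0.86043658],
       [ 0.05079147,  0.85922823, -0.50906489]]), 't': array([-0.57760562,  0.08118063,  1.28293946])}
{'mtx': array([[462.78357919,   0.        , 311.960189  ],
       [  0.        , 462.78357919, 245.15237711],
       [  0.        ,   0.        ,   1.        ]]), 'R': array([[ 0.02641374, -0.9996045 ,  0.00965192],
       [-0.9916595 , -0.02741979, -0.12593485],
       [ 0.1261497 , -0.00624501, -0.99199156]]), 't': array([-0.01932369,  0.59540121,  0.97865284])}
```

play_rows(
  moves=[
    [1,[-15,0,-34],0],
    [1,[-15,0,-34],0],
    [1,[-15,0,-34],0],
    [1,[-15,0,-34],0],
  ],
)

```text
t: 5.98
position: [0.4865, -0.0024, 0.9352]
eef_rot: [-0.108, 0.951, 0.026, 0.287]
force: [-0.3, 0.2, 0.0]
gripper_width: 1.001
```

```bash
python3 st.py
cat > fit.py <<'E'
from look import *
import pickle
C=pickle.load(open("cal.pkl","rb"))
np.set_printoptions(precision=4,suppress=True)
from scipy.optimize import least_squares
a6=np.radians(6)
def place(v,L):
    c,s=np.cos(v[2]),np.sin(v[2]); L=np.atleast_2d(L)
    return np.c_[v[0]+c*L[:,0]-s*L[:,1],v[1]+s*L[:,0]+c*L[:,1],L[:,2]]
def trk(x,y,z): # along/square to the track, from end wheel centre
    return [x*np.cos(a6)-z*np.sin(a6),y,.07+x*np.sin(a6)+z*np.cos(a6)]
E
python3 - <<'E'
from fit import *
# feeder: tray top corners/ bottom edges seen in c1.png (side crop origin 230,130; top crop origin 150,110 with +400 col; scale 2)
S=lambda u,v:(230+u/2,130+v/2); T=lambda u,v:(150+(u-400)/2,110+v/2)
W=lambda x:trk(x,-.02,0)
h,w=.045,.04
obs=[("side",S(149,151),W(0)),("side",S(214,143),W(.08)),("side",S(277,131),W(.16)),
("top",T(430,183),trk(.018+.106,w,.058+h)),("top",T(514,167),trk(.018+.106,-w,.058+h)),
("top",T(446,291),trk(.018,w,.058+h)),("top",T(530,277),trk(.018,-w,.058+h)),
("side",S(162,119),trk(.018,-w,.058)),("side",S(249,101),trk(.018+.106,-w,.058)),
("side",S(152,70),trk(.018,-w,.058+h)),("side",S(167,90),trk(.018,-w,.058+h))][:-2]
def res(v): 
    X=place(v,np.array([o[2] for o in obs])); return np.concatenate([proj(C[o[0]],x)-o[1] for o,x in zip(obs,X)])
r=least_squares(res,[.55,.22,.19],loss="soft_l1",f_scale=2); print("feeder",r.x[:2],np.degrees(r.x[2]));print(res(r.x).reshape(-1,2))
# rack: lane edges in top crop
T=lambda u,v:(370+(u-600)/2,110+v/2)
for z in(.02,.04): 
  for q in[(645,425),(708,425),(652,160),(648,200),(706,250)]: print(z,q,at_z(C["top"],T(*q),z))
E
```

```text
t 5.9833 q [-0.1229  0.1294  0.1643  0.4496 -0.1658  1.9861  1.719 ] pos [ 0.4865 -0.0024  0.9352]
tilt 33.5292658676279 head 11.691073719694119 y head 102.76565399646483 y rise -0.7119603887040692
feeder [0.5497 0.22  ] 10.485369528904373
[[ 1.3364  4.7331]
 [ 0.4009  2.9858]
 [-0.056   3.3334]
 [-1.0434 -0.3708]
 [-0.9878  1.271 ]
 [-0.7228  1.0143]
 [-0.5949  1.4946]
 [ 1.7448  1.7869]
 [ 1.1872  3.1687]]
0.02 (645, 425) [ 0.432  -0.1843  0.02  ]
0.02 (708, 425) [ 0.4338 -0.2535  0.02  ]
0.02 (652, 160) [ 0.7296 -0.191   0.02  ]
0.02 (648, 200) [ 0.6832 -0.1866  0.02  ]
0.02 (706, 250) [ 0.6278 -0.2521  0.02  ]
0.04 (645, 425) [ 0.4327 -0.1807  0.04  ]
0.04 (708, 425) [ 0.4344 -0.2485  0.04  ]
0.04 (652, 160) [ 0.7245 -0.1872  0.04  ]
0.04 (648, 200) [ 0.679  -0.1829  0.04  ]
0.04 (706, 250) [ 0.6247 -0.2471  0.04  ]
```

Run:
```python
import cv2,numpy as np
s=cv2.imread("pics/s0.png");t=cv2.imread("pics/t0.png")
f=lambda i,x,y,w,h:cv2.resize(i[y:y+h,x:x+w],None,fx=4,fy=4,interpolation=cv2.INTER_NEAREST)
A=np.vstack([f(s,240,280,190,80),f(s,280,155,140,60) if 0 else cv2.copyMakeBorder(f(s,280,160,140,70),0,0,0,200,0)])
cv2.imwrite("pics/c2.png",A)
```

```text
(no output)
```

View pics/c2.png

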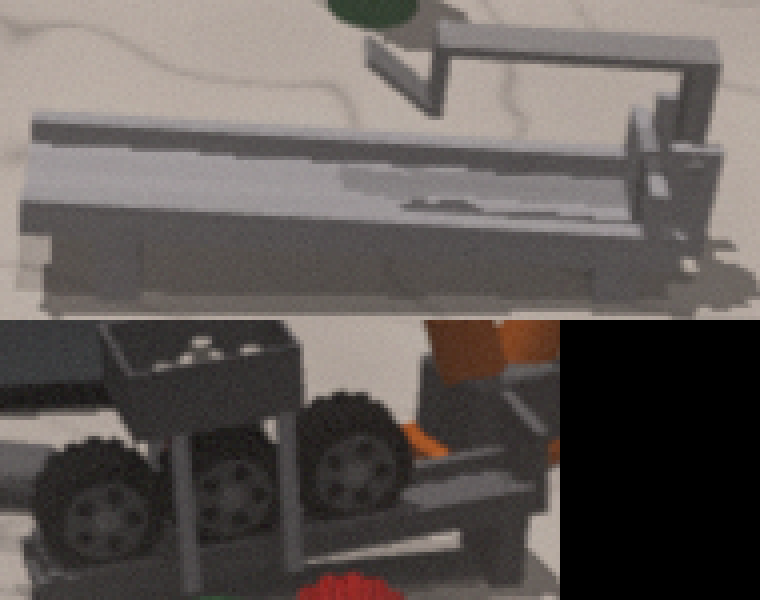

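play_rows(
  moves=[
    [1,[-10,0,10],2],
    [1,[0,25,30],0],
    [1,[0,25,30],0],
    [1,[0,25,30],0],
  ],
)

```text
t: 6.32
position: [0.5264, 0.0819, 0.878]
eef_rot: [-0.086, 0.947, 0.029, 0.309]
force: [1.1, -0.5, 0.7]
gripper_width: 0.999
```

```bash
python3 st.py
```

```text
t 6.3167 q [-0.3289  0.0329  0.0788  0.7767  0.0365  1.7012  1.5178] pos [0.5264 0.0819 0.878 ]
tilt 36.20241162579598 head 10.621466525126687 y head 100.43977401455015 y rise 0.13299009829928257
```

Run:
```python
from fit import *
S=lambda u,v:(240+u/4-.5,280+v/4-.5); T=lambda u,v:(370+(u-600)/2-.25,110+v/2-.25)
t4=np.tan(np.radians(4))
# params: x,y of rack origin, yaw, e = x_end(local), zg guide-top z at local x=0
O=[("side",S(33,112),"e",.034),("side",S(20,206),"e",-.034),("top",T(645,425),"e",.034),("top",T(708,425),"e",-.034),
("top",T(648,200),None,.034),("top",T(706,250),None,-.034)]
def res(v):
    x,y,yaw,e,zg=v; out=[]
    for c,uv,k,yy in O:
        if k: out+=list(proj(C[c],place([x,y,yaw],[e,yy,zg-e*t4])[0])-uv)
        else: # point lies on edge line
            a=proj(C[c],place([x,y,yaw],[.0,yy,zg])[0]);b=proj(C[c],place([x,y,yaw],[.1,yy,zg-.1*t4])[0])
            d=(b-a)/np.linalg.norm(b-a); out+=[(uv[0]-a[0])*d[1]-(uv[1]-a[1])*d[0]]
    # hook bottom near corner, local x=.096-.059=.037, y=-.01, z = home lane + .04+.014
    zl=zg-.012-.096*t4   # lane z under home (vertical approx)
    h=[.037,-.01,zl+.04+.014]
    out+=list(proj(C["side"],place([x,y,yaw],h)[0])-S(436,116))
    tip=[.037-.032,-.01,zl+.054+.027]
    out+=list(proj(C["side"],place([x,y,yaw],tip)[0])-S(366,66))
    tipt=place([x,y,yaw],[[.005,.01,zl+.081],[.005,-.01,zl+.081]])
    out+=[proj(C["top"],tipt[0])[0]-T(683,265)[0],proj(C["top"],tipt[1])[0]-T(705,265)[0],proj(C["top"],tipt[0])[1]-T(683,268)[1]]
    return np.array(out)
r=least_squares(res,[.58,-.214,-.015,-.15,.05],loss="soft_l1",f_scale=1.5)
print(r.x,np.degrees(r.x[2]));print(res(r.x))
for n,l in(("entry",-.05),("home",.096)):
    zl=r.x[4]-.012-l*t4+.04
    print(n,place(r.x,[l,0,zl]))
# feeder again with z free
S=lambda u,v:(280+u/4-.5,160+(v-320)/4-.5);T=lambda u,v:(150+(u-400)/2-.25,110+v/2-.25)
W=lambda x:trk(x,-.02,0);h,w=.045,.04
obs=[("side",S(98,513),W(0)),("side",S(228,492),W(.08)),("side",S(357,470),W(.16)),
("top",T(430,183),trk(.124,w,.103)),("top",T(514,167),trk(.124,-w,.103)),("top",T(446,291),trk(.018,w,.103)),("top",T(530,277),trk(.018,-w,.103)),
("side",S(124,438),trk(.018,-w,.058)),("side",S(300,402),trk(.124,-w,.058)),("side",S(299,346),trk(.124,-w,.103)),("side",S(122,376),trk(.018,-w,.103))]
def res(v,zf=1):
    X=place(v,np.array([o[2] for o in obs]))+[0,0,v[3]*zf]; return np.concatenate([proj(C[o[0]],x)-o[1] for o,x in zip(obs,X)])
for zf in(0,1):
    r=least_squares(res,[.55,.22,.19,0],args=(zf,),loss="soft_l1",f_scale=2); print("feeder",r.x,np.degrees(r.x[2]));print(res(r.x,zf).reshape(-1,2).T)
```

```text
[ 0.5836 -0.2134 -0.0118 -0.1502  0.0502] -0.6737099712556017
[ 0.2748 -1.1718  0.9    -1.9881  0.5745  0.0737  1.3116  1.3099 -0.5578
  1.4101  0.3371  1.0911  0.8205  1.5668 -0.7817 -1.9812  2.9027]
entry [[ 0.5336 -0.2128  0.0817]]
home [[ 0.6795 -0.2145  0.0715]]
feeder [0.5493 0.221  0.174  0.    ] 9.967783329850256
[[ 1.5982  0.7191 -0.4066 -0.8328 -0.7311 -1.0156 -0.838   1.9302  0.9637
   0.3112  0.778 ]
 [ 2.2975  1.9343  1.9092 -0.2031  1.8076  1.2561  2.1115  2.1316  3.6834
   0.5195  0.4052]]
feeder [0.5485 0.2178 0.1734 0.0066] 9.936712275438103
[[ 1.329   0.5901 -0.3981 -0.2022  0.2208 -0.3542  0.1459  1.6785  0.9089
   0.2511  0.5143]
 [ 0.4949  0.13    0.1033 -0.5282  1.4601  1.3584  2.1894  0.1894  1.7397
  -1.5345 -1.6481]]
```

```bash
cat > go.py <<'E'
import sys
from st import *
D=(R.T@(np.array([float(v) for v in sys.argv[1:4]])-s["position"]))*1000
n=int(np.ceil(np.linalg.norm(D)/float(sys.argv[4]) )) if len(sys.argv)>4 else 1
print("delta mm",D,"n",n,"per row",D/n)
E
python3 go.py .485 .206 .27 40; python3 go.py .549 .221 .07; python3 go.py .49 .208 .151
```

```text
delta mm [373.9948 128.1262 480.1204] n 16 per row [23.3747  8.0079 30.0075]
delta mm [439.1437 130.8167 680.2937] n 1 per row [439.1437 130.8167 680.2937]
delta mm [440.0215 128.9109 579.266 ] n 1 per row [440.0215 128.9109 579.266 ]
```

play_rows(
  moves=[
    [1,[23,8,30],0],
    [1,[23,8,30],0],
    [1,[23,8,30],0],
    [1,[23,8,30],0],
    [1,[23,8,30],0],
    [1,[23,8,30],0],
    [1,[23,8,30],0],
    [1,[23,8,30],0],
    [1,[23,8,30],0],
    [1,[23,8,30],0],
  ],
)

```text
t: 7.15
position: [0.495, 0.1821, 0.4982]
eef_rot: [-0.099, 0.94, 0.042, 0.323]
force: [0.9, -1.0, -0.3]
gripper_width: 0.997
```

```bash
python3 st.py; python3 go.py .485 .206 .27 40
```

```text
t 7.15 q [-0.3752 -0.2059 -0.1245  1.8878  0.1912  0.8227  1.1908] pos [0.495  0.1821 0.4982]
tilt 38.02465848440458 head 13.490750224777543 y head 102.3274025749876 y rise 0.909574431555286
delta mm [144.4124  21.8951 177.2021] n 6 per row [24.0687  3.6492 29.5337]
```

play_rows(
  moves=[
    [1,[20,3,25],0],
    [1,[20,3,25],0],
    [1,[20,3,25],0],
    [1,[20,3,25],0],
    [1,[20,3,25],0],
    [1,[20,3,25],0],
    [1,[12,2,15],0],
  ],
)

```text
t: 7.73
position: [0.4812, 0.2151, 0.2848]
eef_rot: [-0.105, 0.937, 0.051, 0.328]
force: [0.3, -0.2, 0.1]
gripper_width: 1.001
```

```bash
python3 st.py; python3 go.py .549 .221 .07 30; python3 go.py .50 .209 .137 30
```

```text
t 7.7333 q [-0.2974 -0.0386 -0.3133  2.2495  0.6396  0.3477  0.6369] pos [0.4812 0.2151 0.2848]
tilt 38.79404458000418 head 15.136525529393367 y head 103.26132774707796 y rise 1.506760307084863
delta mm [ 81.7435 -15.4349 209.3638] n 8 per row [10.2179 -1.9294 26.1705]
delta mm [ 79.1276 -14.1128 125.5461] n 5 per row [15.8255 -2.8226 25.1092]
```

play_rows(
  moves=[
    [1,[12,-3,18],0],
    [1,[12,-3,18],0],
    [1,[12,-3,18],0],
  ],
)

```text
t: 7.98
position: [0.4873, 0.2142, 0.2261]
eef_rot: [-0.107, 0.936, 0.053, 0.331]
force: [0.6, -1.8, -0.1]
gripper_width: 0.999
```

```bash
python3 st.py; python3 go.py .549 .221 .07 30; python3 go.py .50 .209 .137 30
```

```text
t 7.9833 q [-0.3068  0.0642 -0.31    2.3198  1.1526  0.2512  0.1258] pos [0.4873 0.2142 0.2261]
tilt 39.14459951920046 head 15.682062719254805 y head 103.603345711481 y rise 1.6911534876588736
delta mm [ 50.5202 -12.5363 159.7385] n 6 per row [ 8.42   -2.0894 26.6231]
delta mm [ 47.4103 -10.6976  75.9474] n 4 per row [11.8526 -2.6744 18.9869]
```

play_rows(
  moves=[
    [1,[12,-3,12],0],
    [1,[12,-3,12],0],
    [1,[12,-3,12],0],
  ],
)

```text
t: 8.23
position: [0.4858, 0.2101, 0.1849]
eef_rot: [-0.107, 0.935, 0.055, 0.333]
force: [0.5, -0.8, 0.0]
gripper_width: 1.0
```

```bash
python3 st.py; python3 go.py .549 .221 .07 30; python3 go.py .50 .209 .137 30
```

```text
t 8.2333 q [-0.326   0.1393 -0.2927  2.3746  1.7017  0.2467 -0.4237] pos [0.4858 0.2101 0.1849]
tilt 39.48815298424287 head 15.888026815417788 y head 103.73895161767214 y rise 1.7698363779789823
delta mm [ 23.4881  -7.9399 129.1709] n 5 per row [ 4.6976 -1.588  25.8342]
delta mm [19.8836 -5.8898 45.4045] n 2 per row [ 9.9418 -2.9449 22.7023]
```

play_rows(
  moves=[
    [1,[8,-3,12],1.5],
    [1,[8,-3,14],0],
    [1,[6,-1,14],0],
    [1,[1,-1,14],0],
  ],
)

```text
t: 8.57
position: [0.504, 0.2146, 0.1316]
eef_rot: [-0.098, 0.934, 0.063, 0.337]
force: [-0.0, -0.0, -0.4]
gripper_width: 0.999
```

```bash
python3 st.py; python3 go.py .549 .221 .07 30
python3 - <<'E'
from look import *
a=shot("side");b=shot("top")
A=cv2.resize(a["img"][120:260,240:400],None,fx=3.5,fy=3.5,interpolation=2);B=cv2.resize(b["img"][180:320,150:250],None,fx=3.5,fy=3.5,interpolation=2)
cv2.imwrite("pics/g1.png",np.hstack([A,B])[:,:560+240,::-1])
E
```

```text
t 8.5667 q [-0.2211  0.2985 -0.4048  2.3835  2.1737  0.3602 -0.8867] pos [0.504  0.2146 0.1316]
tilt 40.092161223865524 head 16.558609867051352 y head 103.08130472938977 y rise 2.9230145883606853
delta mm [ 4.7658 -7.0891 76.0806] n 3 per row [ 1.5886 -2.363  25.3602]
```

View pics/g1.png

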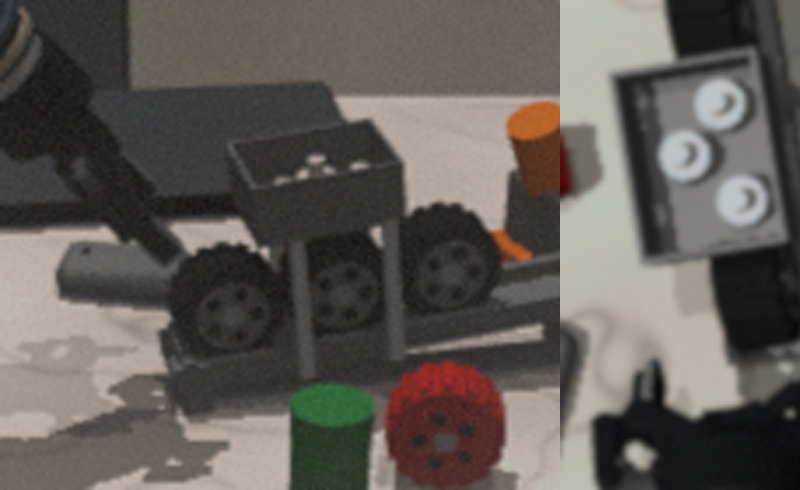

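The fingers stand open, downhill of the end wheel. Side crop: fingertips at (180,250), wheel hub at (232,312). They straddle it in the top view, so I move in along the slant.

play_rows(
  moves=[
    [1,[2,-4,20],0],
    [1,[2,-3,20],0],
    [1,[1,-1,18],0],
  ],
)

```text
t: 8.92
position: [0.5409, 0.22, 0.0886]
eef_rot: [-0.099, 0.932, 0.063, 0.341]
force: [0.5, -0.5, 0.9]
gripper_width: 0.997
```

```bash
python3 st.py; python3 go.py .549 .221 .07 30
```

```text
t 8.9167 q [-0.1607  0.4524 -0.4482  2.3345  2.3323  0.4578 -0.9798] pos [0.5409 0.22   0.0886]
tilt 40.642806656328375 head 16.609201735080674 y head 103.23699833218633 y rise 2.8905751499334595
delta mm [ 5.9055 -1.8366 19.3654] n 1 per row [ 5.9055 -1.8366 19.3654]
```

play_rows(
  moves=[
    [1,[3,-1,9],0],
    [1,[2,-1,8],0],
    [0.3,[0,0,0],0],
    [0.0,[0,0,0],0],
    [-0.3,[0,0,0],0],
    [-1,[0,0,0],0],
    [-1,[0,0,0],0],
    [-1,[0,0,0],0],
    [-1,[0,0,0],0],
  ],
  squeeze=40,
)

```text
t: 9.67
position: [0.551, 0.2225, 0.0771]
eef_rot: [-0.1, 0.931, 0.062, 0.345]
force: [0.1, -0.3, -2.3]
gripper_width: 0.471
```

```bash
python3 st.py
```

```text
t 9.6667 q [-0.1538  0.4937 -0.455   2.32    2.3616  0.491  -0.9932] pos [0.551  0.2225 0.0771]
tilt 41.079906639294286 head 16.35250460523351 y head 103.2265549279742 y rise 2.721609300969291
```

Gripped at 40 mm opening. Now I draw it out along the slant.

play_rows(
  moves=[
    [-1,[0,0,-8],0],
    [-1,[0,0,-12],0],
    [-1,[0,0,-16],0],
    [-1,[0,0,-16],0],
    [-1,[0,0,-16],0],
    [-1,[0,0,-16],0],
    [-1,[0,0,-16],0],
  ],
)

```text
t: 10.25
position: [0.4822, 0.2038, 0.1538]
eef_rot: [-0.101, 0.932, 0.064, 0.342]
force: [0.0, 1.0, -1.7]
gripper_width: 0.476
```

```bash
python3 st.py;python3 go.py .48 .19 .20 25; python3 go.py .47 -.21 .2 30
```

```text
t 10.25 q [-0.2158  0.2128 -0.4064  2.4227  2.1264  0.3216 -0.8495] pos [0.4822 0.2038 0.1538]
tilt 40.66418145168367 head 16.762379355103853 y head 103.39161955960803 y rise 2.8915192196741533
delta mm [-26.3859 -10.5856 -39.0563] n 2 per row [-13.1929  -5.2928 -19.5282]
delta mm [  38.6724 -396.901  -120.4679] n 14 per row [  2.7623 -28.3501  -8.6048]
```

play_rows(
  moves=[
    [-1,[-13,-3,-18],0],
    [-1,[-13,-3,-18],0],
    [-1,[0,-36,-6],0],
    [-1,[0,-36,-6],0],
    [-1,[0,-36,-6],0],
    [-1,[0,-36,-6],0],
  ],
)

```text
t: 10.75
position: [0.482, 0.1532, 0.1884]
eef_rot: [-0.107, 0.935, 0.06, 0.334]
force: [-0.2, 0.2, -2.2]
gripper_width: 0.473
```

```bash
python3 st.py; python3 go.py .47 -.21 .2 30
```

```text
t 10.75 q [ 0.3728  0.1502 -0.8608  2.3991  1.8069  0.2144 -0.3791] pos [0.482  0.1532 0.1884]
tilt 39.64148217630415 head 16.778038378009818 y head 103.94017099105145 y rise 2.3488729497576966
delta mm [  59.8665 -348.8216  -83.1145] n 13 per row [  4.6051 -26.8324  -6.3934]
```

play_rows(
  moves=[
    [-1,[-22,-10,-20],0],
    [-1,[-22,-10,-20],0],
    [-1,[-22,-10,-20],0],
    [-1,[-22,-10,-20],0],
    [-1,[-22,-10,-20],0],
    [-1,[-22,-10,-20],0],
  ],
)

```text
t: 11.25
position: [0.4969, 0.123, 0.242]
eef_rot: [-0.1, 0.94, 0.045, 0.325]
force: [-0.9, -0.3, -1.2]
gripper_width: 0.47
```

```bash
python3 st.py; python3 go.py .5 -.21 .35 30
```

```text
t 11.25 q [ 0.961   0.0946 -1.3355  2.2987  0.7965  0.2137  0.7085] pos [0.4969 0.123  0.242 ]
tilt 38.25142222765823 head 13.98752073843402 y head 102.50919135692577 y rise 1.1651904494431575
delta mm [ -16.6156 -323.4977 -132.8098] n 12 per row [ -1.3846 -26.9581 -11.0675]
```

play_rows(
  moves=[
    [-1,[-22,0,-22],0],
    [-1,[-22,0,-22],0],
    [-1,[-22,0,-22],0],
    [-1,[-22,0,-22],0],
  ],
)

```text
t: 11.58
position: [0.4962, 0.1099, 0.2701]
eef_rot: [-0.092, 0.946, 0.026, 0.309]
force: [-0.1, -0.8, -0.7]
gripper_width: 0.474
```

```bash
python3 st.py; python3 go.py .5 -.21 .4 30
```

```text
t 11.5833 q [ 1.0105 -0.0467 -1.2817  2.2449  0.0632  0.2819  1.4243] pos [0.4962 0.1099 0.2701]
tilt 36.184973696300595 head 10.299491322331807 y head 100.96360142176552 y rise -0.4857651873069148
delta mm [ -28.9785 -315.8282 -136.3974] n 12 per row [ -2.4149 -26.319  -11.3664]
```

play_rows(
  moves=[
    [-1,[-15,-25,-20],0],
    [-1,[-15,-25,-20],0],
    [-1,[-15,-25,-20],0],
    [-1,[-15,-25,-20],0],
    [-1,[-15,-25,-20],0],
    [-1,[-15,-25,-20],0],
  ],
)

```text
t: 12.08
position: [0.5156, -0.0171, 0.4059]
eef_rot: [-0.101, 0.948, 0.02, 0.302]
force: [1.0, 0.4, -0.8]
gripper_width: 0.475
```

```bash
python3 st.py; python3 go.py .5 -.21 .4 30
```

```text
t 12.0833 q [ 0.8057 -0.1739 -0.6627  2.0161 -0.4277  0.7057  2.1488] pos [ 0.5156 -0.0171  0.4059]
tilt 35.20277364466613 head 9.901019559255515 y head 101.70348339644778 y rise -1.2712106837218564
delta mm [  50.1907 -185.5136  -23.163 ] n 7 per row [  7.1701 -26.5019  -3.309 ]
```

Time is plentiful. To line the heading up with the rack, I'll ratchet again high up at a negative azimuth.

```bash
python3 go.py .42 -.38 .80 38
```

```text
delta mm [ -86.0963 -344.5887 -412.2914] n 15 per row [ -5.7398 -22.9726 -27.4861]
```

play_rows(
  moves=[
    [-1,[-10,-22,-28],4],
    [-1,[-10,-22,-28],4],
    [-1,[-10,-22,-28],2],
    [-1,[-10,-22,-28],0],
    [-1,[-10,-22,-28],0],
    [-1,[-10,-22,-28],0],
    [-1,[-10,-22,-28],0],
    [-1,[-10,-22,-28],0],
    [-1,[-10,-22,-28],0],
    [-1,[-10,-22,-28],0],
  ],
)

```text
t: 12.92
position: [0.446, -0.258, 0.6896]
eef_rot: [-0.021, 0.955, 0.044, 0.294]
force: [-0.3, 0.1, -0.7]
gripper_width: 0.473
```

```bash
python3 st.py
```

```text
t 12.9167 q [ 0.982  -0.0697 -0.2625  1.3348 -0.476   1.4744  2.2809] pos [ 0.446  -0.258   0.6896]
tilt 34.54929011885861 head 9.832753347425069 y head 93.83149113496229 y rise 4.117504852758838
```

play_rows(
  moves=[
    [-1,[-16,-18,-28],0],
    [-1,[-16,-18,-28],0],
    [-1,[-16,-18,-28],0],
    [-1,[-16,-18,-28],0],
    [-1,[-16,-12,-30],0],
    [-1,[-16,-12,-30],0],
  ],
)

```text
t: 13.42
position: [0.4341, -0.3605, 0.8586]
eef_rot: [-0.018, 0.958, 0.034, 0.285]
force: [3.9, 1.7, -2.4]
gripper_width: 0.467
```

```bash
python3 st.py
```

```text
t 13.4167 q [ 1.0424  0.2681 -0.375   0.5243 -0.348   1.938   2.1105] pos [ 0.4341 -0.3605  0.8586]
tilt 33.35470666187886 head 7.921058914853738 y head 93.09280921440082 y rise 3.1711684132111295
```

play_rows(
  moves=[
    [-1,[-18,-10,-30],0],
    [-1,[-18,-10,-30],0],
    [-1,[-18,-10,-30],0],
  ],
)

```text
t: 13.67
position: [0.4293, -0.3701, 0.894]
eef_rot: [-0.018, 0.949, 0.023, 0.313]
force: [0.2, 0.4, -2.0]
gripper_width: 0.47
```

```bash
python3 st.py
```

```text
t 13.6667 q [ 1.0992  0.3386 -0.6185  0.3466 -0.1931  1.9862  2.042 ] pos [ 0.4293 -0.3701  0.894 ]
tilt 36.55007083820987 head 5.307957755447073 y head 92.75482230993642 y rise 1.891362337580861
```

play_rows(
  moves=[
    [-1,[-18,-20,-22],1],
    [-1,[-18,-20,-22],1],
    [-1,[-18,-20,-22],0],
    [-1,[-18,-20,-22],0],
  ],
)

```text
t: 14.0
position: [0.42, -0.4126, 0.9183]
eef_rot: [0.003, 0.934, 0.008, 0.356]
force: [-0.5, -0.8, -0.6]
gripper_width: 0.47
```

```bash
python3 st.py; python3 go.py .5 -.213 .25 30
```

```text
t 14.0 q [ 1.071   0.3934 -0.4269  0.2042 -0.3351  1.9866  2.0543] pos [ 0.42   -0.4126  0.9183]
tilt 41.755429452511024 head 1.0387672737925493 y head 89.99750122058357 y rise 0.929410082477103
delta mm [387.3813 188.7815 554.2135] n 24 per row [16.1409  7.8659 23.0922]
```

play_rows(
  moves=[
    [-1,[16,8,23],0],
    [-1,[16,8,23],0],
    [-1,[16,8,23],0],
    [-1,[16,8,23],0],
    [-1,[16,8,23],0],
    [-1,[16,8,23],0],
    [-1,[16,8,23],0],
    [-1,[16,8,23],0],
    [-1,[16,8,23],0],
    [-1,[16,8,23],0],
    [-1,[16,8,23],0],
    [-1,[16,8,23],0],
  ],
)

```text
t: 15.0
position: [0.4598, -0.3103, 0.5868]
eef_rot: [0.0, 0.934, -0.002, 0.358]
force: [0.7, -0.4, -0.8]
gripper_width: 0.468
```

```bash
python3 st.py; python3 go.py .48 -.213 .25 28
```

```text
t 15.0 q [ 1.368  -0.0971 -0.5329  1.6242 -0.627   1.1281  2.5306] pos [ 0.4598 -0.3103  0.5868]
tilt 41.95821282209833 head -0.31460472749525187 y head 89.87916246140384 y rise -0.17421216922177912
delta mm [210.142   98.4157 263.5996] n 13 per row [16.1648  7.5704 20.2769]
```

Orientation now suits the rack. For the low pose the wrist has to pass to the flipped branch (j5 about 2), as it did at the feeder. So I do that left of centre and then travel low to the rack.

```bash
python3 go.py .48 .10 .34 30
```

```text
delta mm [149.8243 411.1399 195.5236] n 16 per row [ 9.364  25.6962 12.2202]
```

play_rows(
  moves=[
    [-1,[10,25,12],0],
    [-1,[10,25,12],0],
    [-1,[10,25,12],0],
    [-1,[10,25,12],0],
    [-1,[10,25,12],0],
    [-1,[10,25,12],0],
    [-1,[10,25,12],0],
    [-1,[10,25,12],0],
  ],
)

```text
t: 15.67
position: [0.4563, -0.1041, 0.4437]
eef_rot: [0.003, 0.938, 0.001, 0.346]
force: [-0.4, -0.0, -1.6]
gripper_width: 0.47
```

```bash
python3 st.py; python3 go.py .48 .10 .34 30
```

```text
t 15.6667 q [ 0.9905 -0.334  -0.529   2.0762 -0.6467  0.7806  2.3283] pos [ 0.4563 -0.1041  0.4437]
tilt 40.49996394653955 head -0.09346865971330881 y head 89.68951005596467 y rise 0.18535236129816365
delta mm [ 50.5797 203.8485  93.9948] n 8 per row [ 6.3225 25.4811 11.7493]
```

```bash
python3 go.py .52 .08 .32 28
```

```text
delta mm [ 33.0285 184.001  135.202 ] n 9 per row [ 3.6698 20.4446 15.0224]
```

play_rows(
  moves=[
    [-1,[0,23,18],0],
    [-1,[2,23,18],0],
    [-1,[2,23,18],0],
    [-1,[4,23,18],0],
    [-1,[4,23,18],0],
    [-1,[4,23,18],0],
  ],
)

```text
t: 16.17
position: [0.5082, 0.0533, 0.3424]
eef_rot: [-0.008, 0.939, 0.002, 0.343]
force: [0.5, 0.6, -1.8]
gripper_width: 0.473
```

```bash
python3 st.py; python3 go.py .51 .09 .2 25
```

```text
t 16.1667 q [ 1.1183 -0.289  -1.1107  2.1788 -0.5546  0.4313  1.947 ] pos [0.5082 0.0533 0.3424]
tilt 40.129566856123766 head 0.8831861730938518 y head 90.9909676896852 y rise -0.09085543512826633
delta mm [ 89.8509  36.9011 110.4011] n 6 per row [14.9751  6.1502 18.4002]
```

play_rows(
  moves=[
    [-1,[0,25,0],0],
    [-1,[0,25,0],0],
    [-1,[0,25,0],0],
    [-1,[0,25,0],0],
    [-1,[0,25,0],0],
  ],
)

```text
t: 16.58
position: [0.4964, 0.185, 0.3325]
eef_rot: [-0.011, 0.942, -0.001, 0.335]
force: [-19.2, 70.4, -21.4]
gripper_width: 0.465
```

```bash
python3 st.py; python3 go.py .51 .09 .2 25
```

```text
t 16.5833 q [ 1.089  -0.3341 -1.3859  2.1229 -0.2072  0.4346  1.3546] pos [0.4964 0.185  0.3325]
tilt 39.17038020212201 head 0.5593278397344115 y head 91.13833146537675 y rise -0.4717069330140836
delta mm [ 75.0878 -94.1689 110.7768] n 7 per row [ 10.7268 -13.4527  15.8253]
```

Run:
```python
from look import *
a=shot("side");b=shot("top");s=ctrl.state();print(s["t"],s["force"],s["joints"],s["position"])
cv2.imwrite("pics/v1.png",np.hstack([cv2.resize(a["img"],(400,300),interpolation=3),cv2.resize(b["img"],(400,300),interpolation=3)])[:,:,::-1])
```

```text
16.6833 [ 0.19303267 -0.44971025 -1.66736248] [ 1.08954625 -0.33403448 -1.38448542  2.12089288 -0.20900717  0.43347777
  1.35978916] [0.49767895 0.18491537 0.33410338]
```

View pics/v1.png

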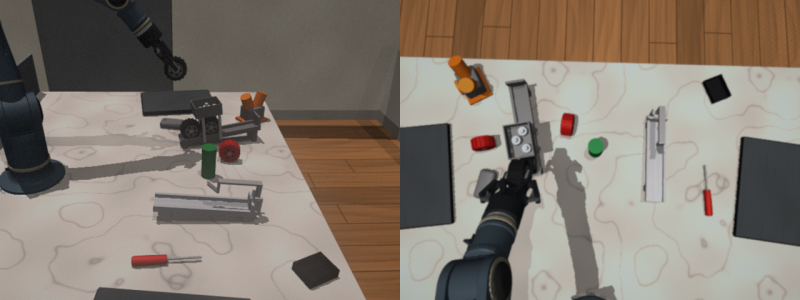

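Only a jolt from joint limits; the force is back to zero. The picture shows the wheel in the hand at (176,68) in the left half. The second wheel has rolled down to the lip at (188,128), and the rest is untouched. I'll unwind j1/j3 by sweeping left with the arm extended, then returning folded.

```bash
python3 go.py .65 .24 .45 25
```

```text
delta mm [-192.4668   50.7002    7.352 ] n 8 per row [-24.0584   6.3375   0.919 ]
```

play_rows(
  moves=[
    [-1,[-24,5,2],0],
    [-1,[-24,6,2],0],
    [-1,[-24,6,2],0],
    [-1,[-24,6,2],0],
    [-1,[-24,6,2],0],
    [-1,[-24,6,2],0],
    [-1,[-24,6,2],0],
    [-1,[-24,6,2],0],
  ],
)

```text
t: 17.35
position: [0.563, 0.1958, 0.468]
eef_rot: [-0.024, 0.941, 0.01, 0.337]
force: [0.2, -0.3, -1.8]
gripper_width: 0.465
```

```bash
python3 st.py; python3 go.py .55 .5 .45 30
```

```text
t 17.35 q [ 1.2409 -0.334  -1.3856  1.8001 -0.3081  0.7258  1.53  ] pos [0.563  0.1958 0.468 ]
tilt 39.459800176374635 head 3.1585965774529483 y head 93.0205062184309 y rise 0.11367001789579666
delta mm [  9.4747 304.4536  16.2754] n 11 per row [ 0.8613 27.6776  1.4796]
```

play_rows(
  moves=[
    [-1,[-10,28,15],0],
    [-1,[-10,28,15],0],
    [-1,[-10,28,15],0],
    [-1,[-10,28,15],0],
    [-1,[-10,28,15],0],
    [-1,[-10,28,15],0],
  ],
)

```text
t: 17.85
position: [0.527, 0.2859, 0.4798]
eef_rot: [-0.034, 0.931, 0.034, 0.361]
force: [0.0, -0.1, -1.1]
gripper_width: 0.462
```

```bash
python3 st.py; python3 go.py .55 .5 .45 30
```

```text
t 17.85 q [ 1.0335 -0.334  -1.3856  1.7962 -0.1648  0.6896  1.266 ] pos [0.527  0.2859 0.4798]
tilt 42.4729187901579 head 7.534390760099913 y head 95.05908178027431 y rise 2.26416720626049
delta mm [ -5.1554 209.9453  56.3261] n 8 per row [-0.6444 26.2432  7.0408]
```

```bash
python3 go.py .52 -.25 .80 34
```

```text
delta mm [-190.046  -520.0788 -288.3189] n 19 per row [-10.0024 -27.3726 -15.1747]
```

play_rows(
  moves=[
    [-1,[-10,-25,-12],0],
    [-1,[-10,-25,-12],0],
    [-1,[-10,-26,-12],0],
    [-1,[-10,-26,-12],0],
    [-1,[-10,-26,-12],0],
    [-1,[-10,-26,-12],0],
    [-1,[-10,-26,-12],0],
    [-1,[-10,-26,-12],0],
    [-1,[-10,-26,-12],0],
    [-1,[-10,-26,-12],0],
    [-1,[-10,-26,-12],0],
    [-1,[-10,-26,-12],0],
  ],
)

```text
t: 18.85
position: [0.5385, -0.0132, 0.6467]
eef_rot: [-0.063, 0.936, 0.03, 0.346]
force: [-0.1, 0.5, -0.9]
gripper_width: 0.466
```

```bash
python3 st.py; python3 go.py .52 -.25 .80 34
```

```text
t 18.85 q [ 0.7017 -0.1948 -0.5251  1.5548 -0.3334  1.0836  1.9097] pos [ 0.5385 -0.0132  0.6467]
tilt 40.61218726722877 head 8.842100413670765 y head 97.98209419916036 y rise 0.737363447786037
delta mm [ -62.8612 -229.9162 -152.0014] n 9 per row [ -6.9846 -25.5462 -16.889 ]
```

play_rows(
  moves=[
    [-1,[-8,-25,-20],0],
    [-1,[-8,-26,-20],0],
    [-1,[-8,-26,-20],0],
    [-1,[-8,-26,-20],0],
    [-1,[-8,-26,-20],0],
    [-1,[-8,-26,-20],0],
    [-1,[-8,-26,-20],0],
    [-1,[-8,-26,-20],0],
    [-1,[-8,-20,-20],0],
  ],
)

```text
t: 19.6
position: [0.5031, -0.2508, 0.8274]
eef_rot: [-0.074, 0.938, 0.031, 0.338]
force: [0.6, 0.0, -0.7]
gripper_width: 0.463
```

```bash
python3 st.py; python3 go.py .54 .25 .80 34
```

```text
t 19.6 q [ 0.8225  0.0787 -0.2313  0.8971 -0.4415  1.6259  2.1756] pos [ 0.5031 -0.2508  0.8274]
tilt 39.67221116336111 head 9.728664519749106 y head 99.16714406611358 y rise 0.46570568159479236
delta mm [-69.4876 488.315   98.3404] n 15 per row [-4.6325 32.5543  6.556 ]
```

play_rows(
  moves=[
    [-1,[-10,-30,-15],3],
    [-1,[-12,-30,-18],3],
    [-1,[-14,-30,-20],2],
    [-1,[-14,-25,-22],0],
    [-1,[-14,-20,-24],0],
    [-1,[-14,-20,-24],0],
    [-1,[-14,-20,-24],0],
  ],
)

```text
t: 20.18
position: [0.5107, -0.3746, 0.9049]
eef_rot: [-0.037, 0.925, 0.071, 0.372]
force: [-1.3, 0.2, -0.9]
gripper_width: 0.461
```

```bash
python3 st.py
```

```text
t 20.1833 q [ 0.8675  0.4882 -0.145   0.1053 -0.6151  1.9866  1.9868] pos [ 0.5107 -0.3746  0.9049]
tilt 44.484808307494276 head 13.163211193000985 y head 97.046064927383 y rise 5.974954389524483
```

play_rows(
  moves=[
    [-1,[22,-15,-10],0],
    [-1,[22,-15,-14],0],
    [-1,[10,-15,-30],0],
    [-1,[0,-20,-30],0],
    [-1,[-5,-20,-30],0],
  ],
)

```text
t: 20.6
position: [0.447, -0.4579, 0.8958]
eef_rot: [-0.032, 0.918, 0.057, 0.392]
force: [1.3, -0.2, -1.8]
gripper_width: 0.462
```

```bash
python3 st.py
```

```text
t 20.6 q [ 1.1052  0.523  -0.6469  0.103  -0.2698  1.9863  2.0752] pos [ 0.447  -0.4579  0.8958]
tilt 46.68106865254073 head 10.347443579683596 y head 96.00514282869136 y rise 4.590632873396492
```

play_rows(
  moves=[
    [-1,[20,5,-34],0],
    [-1,[15,0,-36],0],
    [-1,[0,-5,-38],0],
    [-1,[0,-5,-38],0],
    [-1,[0,-5,-38],0],
  ],
)

```text
t: 21.02
position: [0.2942, -0.4642, 0.9221]
eef_rot: [-0.029, 0.908, 0.048, 0.416]
force: [-0.5, -0.1, -1.5]
gripper_width: 0.464
```

```bash
python3 st.py
```

```text
t 21.0167 q [ 1.5973  0.4467 -1.1481  0.2869 -0.1755  1.9865  2.1405] pos [ 0.2942 -0.4642  0.9221]
tilt 49.525187912107896 head 8.431209971279124 y head 95.32896253752081 y rise 3.6288639781984062
```

```bash
python3 go.py .54 -.2 .80 36
```

```text
delta mm [-71.0116 232.0298 293.6661] n 11 per row [-6.4556 21.0936 26.6969]
```

play_rows(
  moves=[
    [-1,[-8,22,26],0],
    [-1,[-8,22,26],0],
    [-1,[-8,22,26],0],
    [-1,[-8,22,26],0],
    [-1,[-8,22,26],0],
    [-1,[-8,22,26],0],
    [-1,[-8,22,26],0],
    [-1,[-8,22,26],0],
    [-1,[-8,22,26],0],
    [-1,[-8,22,26],0],
  ],
)

```text
t: 21.85
position: [0.5258, -0.2121, 0.82]
eef_rot: [-0.027, 0.908, 0.039, 0.416]
force: [0.6, -0.1, -1.2]
gripper_width: 0.464
```

```bash
python3 st.py; python3 go.py .58 .25 .75 36
```

```text
t 21.85 q [ 1.9233  0.0044 -1.3252  1.0825 -0.5328  1.3718  2.1468] pos [ 0.5258 -0.2121  0.82  ]
tilt 49.34816053123928 head 7.0311223901163835 y head 94.67560073933775 y rise 2.740343174125982
delta mm [  9.7131 452.28   129.2966] n 14 per row [ 0.6938 32.3057  9.2355]
```

```bash
python3 go.py .45 -.60 .72 36
```

```text
delta mm [ 131.8035 -384.7722  -27.9853] n 12 per row [ 10.9836 -32.0644  -2.3321]
```

play_rows(
  moves=[
    [-1,[12,-36,1],0],
    [-1,[12,-36,1],0],
    [-1,[12,-36,1],0],
    [-1,[12,-36,1],0],
    [-1,[12,-36,1],0],
    [-1,[12,-36,1],0],
    [-1,[12,-36,1],0],
    [-1,[12,-36,1],0],
    [-1,[12,-36,1],0],
    [-1,[12,-36,1],0],
  ],
)

```text
t: 22.68
position: [0.5113, -0.5391, 0.7048]
eef_rot: [-0.063, 0.914, 0.033, 0.4]
force: [0.6, -0.5, -1.1]
gripper_width: 0.464
```

```bash
python3 st.py; python3 go.py .65 -.45 .72 36
```

```text
t 22.6833 q [ 1.5391  0.5394 -1.1452  0.8306 -0.0531  1.4195  2.3203] pos [ 0.5113 -0.5391  0.7048]
tilt 47.27867838006992 head 8.686969735934891 y head 98.11775889002851 y rise 0.6163535738813128
delta mm [-112.3387   68.7978  100.2603] n 5 per row [-22.4677  13.7596  20.0521]
```

play_rows(
  moves=[
    [-1,[-20,20,18],0],
    [-1,[-20,20,18],0],
    [-1,[-20,20,18],0],
    [-1,[-20,20,18],0],
    [-1,[-15,25,16],0],
    [-1,[-15,28,16],0],
    [-1,[-12,30,14],0],
    [-1,[-12,30,14],0],
    [-1,[-10,32,12],0],
    [-1,[-5,34,6],0],
    [-1,[-2,34,4],0],
  ],
)

```text
t: 23.6
position: [0.6871, -0.2376, 0.6836]
eef_rot: [-0.053, 0.92, 0.037, 0.386]
force: [-0.4, -0.2, -0.8]
gripper_width: 0.465
```

```bash
python3 st.py; python3 go.py .70 .1 .7 36
```

```text
t 23.6 q [ 1.1839  0.3211 -1.1049  1.1306  0.0283  1.0992  1.8989] pos [ 0.6871 -0.2376  0.6836]
tilt 45.57576598116671 head 8.793727264827925 y head 97.25929425919648 y rise 1.5650097204069668
delta mm [-44.0604 333.6194  34.4624] n 10 per row [-4.406  33.3619  3.4462]
```

play_rows(
  moves=[
    [-1,[-18,22,24],0],
    [-1,[-18,22,24],0],
    [-1,[-18,22,24],0],
    [-1,[-15,25,22],0],
    [-1,[-12,30,18],0],
    [-1,[-8,34,10],0],
    [-1,[-4,36,6],0],
    [-1,[0,38,0],0],
    [-1,[0,38,0],0],
    [-1,[0,38,0],0],
    [-1,[0,38,0],0],
    [-1,[0,38,0],0],
  ],
)

```text
t: 24.6
position: [0.7868, 0.1816, 0.6477]
eef_rot: [-0.063, 0.926, 0.029, 0.37]
force: [0.6, -0.6, -0.9]
gripper_width: 0.464
```

```bash
python3 st.py; python3 go.py .70 .1 .7 36
```

```text
t 24.6 q [ 0.2142  0.3688 -0.8562  1.0783  0.585   1.1037  1.1298] pos [0.7868 0.1816 0.6477]
tilt 43.582697018115766 head 8.318836268274195 y head 97.93709456227444 y rise 0.3633003911697058
delta mm [  34.1198  -68.5319 -105.2322] n 4 per row [  8.5299 -17.133  -26.308 ]
```

```bash
python3 go.py .55 .09 .34 34
```

```text
delta mm [390.9594 -60.0061  52.2251] n 12 per row [32.5799 -5.0005  4.3521]
```

play_rows(
  moves=[
    [-1,[33,-5,5],0],
    [-1,[33,-5,5],0],
    [-1,[33,-5,5],0],
    [-1,[33,-5,5],0],
    [-1,[33,-5,5],0],
    [-1,[33,-5,5],0],
    [-1,[33,-5,5],0],
    [-1,[33,-5,5],0],
  ],
)

```text
t: 25.27
position: [0.6088, 0.1534, 0.4239]
eef_rot: [-0.091, 0.925, 0.041, 0.366]
force: [0.2, 0.8, -1.9]
gripper_width: 0.463
```

```bash
python3 st.py; python3 go.py .55 .09 .34 34
```

```text
t 25.2667 q [ 0.6008  0.0238 -0.956   1.895   0.2421  0.4953  1.2507] pos [0.6088 0.1534 0.4239]
tilt 43.186527378610414 head 11.962692157051151 y head 101.441299809869 y rise 0.4893706849224767
delta mm [108.3    -51.1487  12.7728] n 4 per row [ 27.075  -12.7872   3.1932]
```

play_rows(
  moves=[
    [-1,[22,-8,6],0],
    [-1,[22,-8,6],0],
    [-1,[22,-8,6],0],
    [-1,[20,-5,10],0],
    [-1,[20,-5,10],0],
  ],
)

```text
t: 25.68
position: [0.5506, 0.1068, 0.3118]
eef_rot: [-0.096, 0.927, 0.034, 0.36]
force: [0.5, -0.8, -1.9]
gripper_width: 0.463
```

```bash
python3 st.py; python3 go.py .53 .08 .18 20
```

```text
t 25.6833 q [ 0.6566 -0.0024 -0.9311  2.1746  0.2231  0.236   1.3039] pos [0.5506 0.1068 0.3118]
tilt 42.38138470807797 head 11.202369075620453 y head 101.62128061451337 y rise -0.3822602101314665
delta mm [107.8182 -21.2017  80.2561] n 7 per row [15.4026 -3.0288 11.4652]
```

play_rows(
  moves=[
    [-1,[11,-2,10],0],
    [-1,[11,-2,10],0],
    [-1,[11,-2,10],0],
    [-1,[11,-2,10],0],
  ],
)

```text
t: 26.02
position: [0.541, 0.0972, 0.262]
eef_rot: [-0.097, 0.931, 0.027, 0.352]
force: [-0.3, -0.3, -1.2]
gripper_width: 0.464
```

```bash
python3 st.py; python3 go.py .53 .08 .18 20
```

```text
t 26.0167 q [ 0.8449  0.1182 -1.172   2.2425  0.953   0.2176  0.6213] pos [0.541  0.0972 0.262 ]
tilt 41.30672534367745 head 10.328495210792637 y head 101.55073574573109 y rise -1.073811568896359
delta mm [ 64.9618 -13.1228  52.3938] n 5 per row [12.9924 -2.6246 10.4788]
```

play_rows(
  moves=[
    [-1,[11,0,10],0],
    [-1,[11,0,10],0],
    [-1,[11,0,10],0],
    [-1,[11,0,10],0],
  ],
)

```text
t: 26.35
position: [0.5319, 0.0925, 0.2065]
eef_rot: [-0.098, 0.931, 0.024, 0.35]
force: [1.0, -0.7, -1.1]
gripper_width: 0.462
```

```bash
python3 st.py; python3 go.py .53 .06 .13 20
```

```text
t 26.35 q [ 0.6361  0.2074 -1.0008  2.3269  1.686   0.2522 -0.1022] pos [0.5319 0.0925 0.2065]
tilt 41.13353905007637 head 9.895613772974226 y head 101.52350281306374 y rise -1.4212941795593341
delta mm [ 57.0775 -29.5691  52.7308] n 5 per row [11.4155 -5.9138 10.5462]
```

Flipped (j5 = 1.69). Continue down, then sideways.

play_rows(
  moves=[
    [-1,[11,-2,12],2],
    [-1,[11,-2,12],2],
    [-1,[11,-3,12],2],
    [-1,[10,-4,10],1],
  ],
)

```text
t: 26.68
position: [0.5272, 0.0825, 0.1411]
eef_rot: [-0.044, 0.935, 0.043, 0.349]
force: [0.5, -0.4, -2.0]
gripper_width: 0.461
```

```bash
python3 st.py; python3 go.py .52 -.213 .14 25
```

```text
t 26.6833 q [ 0.667   0.4411 -1.092   2.3952  2.0742  0.4911 -0.5214] pos [0.5272 0.0825 0.1411]
tilt 41.15986890250856 head 9.815241690106562 y head 96.50624281007364 y rise 2.888660333034592
delta mm [  21.7257 -292.4458  -36.994 ] n 12 per row [  1.8105 -24.3705  -3.0828]
```

play_rows(
  moves=[
    [-1,[0,-22,-1],0],
    [-1,[0,-22,-1],0],
    [-1,[0,-22,-1],0],
    [-1,[0,-22,-1],0],
  ],
)

```text
t: 27.02
position: [0.5282, -0.0011, 0.134]
eef_rot: [-0.052, 0.937, 0.048, 0.342]
force: [0.9, 0.1, -1.3]
gripper_width: 0.464
```

```bash
python3 st.py; python3 go.py .52 -.213 .14 25
```

```text
t 27.0167 q [ 0.9092  0.4569 -1.0795  2.3928  2.2478  0.3303 -0.4703] pos [ 0.5282 -0.0011  0.134 ]
tilt 40.444444137091175 head 11.252876345313776 y head 97.56004332656033 y rise 3.1424561883632296
delta mm [  16.1616 -208.3904  -36.5674] n 9 per row [  1.7957 -23.1545  -4.063 ]
```

play_rows(
  moves=[
    [-1,[0,-22,-2],0],
    [-1,[0,-22,-2],0],
    [-1,[0,-22,-2],0],
    [-1,[0,-22,-2],0],
  ],
)

```text
t: 27.35
position: [0.5306, -0.0902, 0.1343]
eef_rot: [-0.056, 0.938, 0.046, 0.34]
force: [0.5, 0.7, -2.1]
gripper_width: 0.464
```

```bash
python3 st.py; python3 go.py .52 -.213 .13 25
```

```text
t 27.35 q [ 1.1709  0.5219 -1.1261  2.3415  2.1544  0.2131 -0.1481] pos [ 0.5306 -0.0902  0.1343]
tilt 40.09700713983163 head 11.076013251615896 y head 97.82850344416515 y rise 2.730833711270563
delta mm [  19.9735 -120.248   -18.5981] n 5 per row [  3.9947 -24.0496  -3.7196]
```

play_rows(
  moves=[
    [-1,[3,-22,-1],1],
    [-1,[3,-22,-1],1],
    [-1,[3,-22,-1],1],
  ],
)

```text
t: 27.6
position: [0.5279, -0.1592, 0.1276]
eef_rot: [-0.033, 0.939, 0.053, 0.338]
force: [0.1, 0.7, -2.0]
gripper_width: 0.461
```

```bash
python3 st.py; python3 go.py .52 -.213 .13 25
```

```text
t 27.6 q [ 1.3648  0.6437 -1.2039  2.2886  1.7993  0.2133  0.3412] pos [ 0.5279 -0.1592  0.1276]
tilt 39.99727403005652 head 10.89996404707095 y head 95.66021890692187 y rise 4.381556937532807
delta mm [  6.0038 -52.3996 -13.3746] n 3 per row [  2.0013 -17.4665  -4.4582]
```

play_rows(
  moves=[
    [-1,[2,-20,-3],1],
    [-1,[2,-19,-2],1],
    [-1,[0,-13,0],1],
  ],
)

```text
t: 27.85
position: [0.5226, -0.217, 0.1227]
eef_rot: [-0.006, 0.94, 0.06, 0.334]
force: [-0.0, -0.9, -1.4]
gripper_width: 0.463
```

```bash
python3 st.py; python3 go.py .530 -.2128 .0887 20
python3 - <<'E'
from look import *
a=shot("side");b=shot("top")
A=cv2.resize(a["img"][230:370,230:390],None,fx=3,fy=3,interpolation=2);B=cv2.resize(b["img"][200:340,370:470],None,fx=3,fy=3,interpolation=2)
cv2.imwrite("pics/r1.png",np.hstack([A,B])[:,:,::-1])
E
```

```text
t 27.85 q [ 1.4777  0.7153 -1.2207  2.2329  1.4607  0.2171  0.7497] pos [ 0.5226 -0.217   0.1227]
tilt 39.722887120262634 head 10.589687837794278 y head 93.00819842177832 y rise 6.256043704465515
delta mm [15.7639  0.0911 31.2626] n 2 per row [ 7.882   0.0455 15.6313]
```

View pics/r1.png

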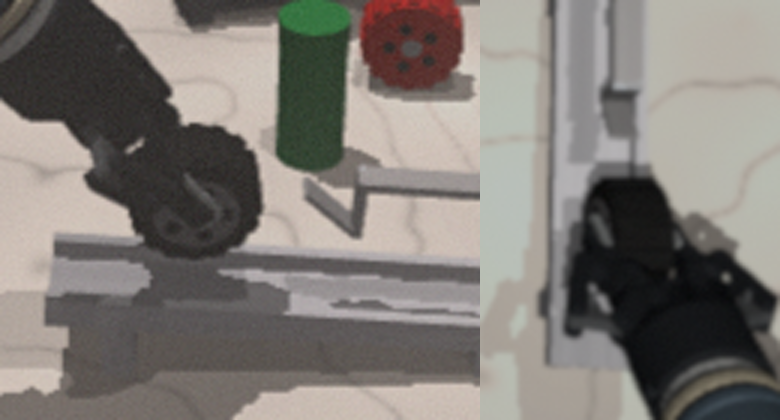

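The wheel hangs above the lane in front of the catch (side crop: wheel (195,195), catch ramp (330,205)). It is centred over the lane within a few mm in the top view, so I lower it.

play_rows(
  moves=[
    [-1,[5,1,11],0],
    [-1,[5,1,9],0],
    [-1,[3,1,5],0],
  ],
)

```text
t: 28.2
position: [0.5284, -0.2113, 0.0969]
eef_rot: [-0.007, 0.94, 0.057, 0.336]
force: [-11.7, -6.6, 27.8]
gripper_width: 0.466
```

```bash
python3 st.py; python3 go.py .530 -.2128 .0887 20
```

```text
t 28.2 q [ 1.4389  0.7892 -1.2102  2.2463  1.7656  0.275   0.4772] pos [ 0.5284 -0.2113  0.0969]
tilt 39.80240915093856 head 10.033157380945445 y head 92.93354947296557 y rise 5.879821313350532
delta mm [ 3.8491 -2.3849  7.1432] n 1 per row [ 3.8491 -2.3849  7.1432]
```

play_rows(
  moves=[
    [-1,[-2,-1,-3],0],
  ],
)

```text
t: 28.28
position: [0.5278, -0.2111, 0.0997]
eef_rot: [-0.008, 0.94, 0.058, 0.335]
force: [-0.7, -0.5, -0.7]
gripper_width: 0.461
```

```bash
python3 st.py;  python3 - <<'E'
from look import *
s=ctrl.state();print(s["force"])
a=shot("side");b=shot("top")
A=cv2.resize(a["img"][265:355,235:345],None,fx=4.5,fy=4.5,interpolation=2);B=cv2.resize(b["img"][220:310,385:450],None,fx=4.5,fy=4.5,interpolation=2)
cv2.imwrite("pics/r2.png",np.hstack([A,B])[:,:,::-1])
for z in(.055,.135): print(z,[at_z(b,(c,265),z) for c in(400,420)])
# predicted lane centre / guide tops at x .53
for y in(-.1785,-.1875,-.2375,-.2465): print(y,proj(b,[.575,y,.052]))
for y in(-.19,-.23): print(y,proj(b,[.56,y,.095]),proj(b,[.53,y,.135]))
E
```

```text
t 28.2833 q [ 1.4425  0.7817 -1.2125  2.2451  1.7354  0.2683  0.5054] pos [ 0.5278 -0.2111  0.0997]
tilt 39.782204995643404 head 10.23261814828616 y head 93.10471785138957 y rise 5.898766233400967
[-0.74047702 -0.47823727 -0.67043932]
0.055 [array([ 0.55572662, -0.19355646,  0.055     ]), array([ 0.55690035, -0.23665815,  0.055     ])]
0.135 [array([ 0.54860337, -0.17767907,  0.135     ]), array([ 0.54968236, -0.21730126,  0.135     ])]
-0.1785 [392.79447559 256.03976682]
-0.1875 [396.95011124 256.15327163]
-0.2375 [420.02847876 256.78362184]
-0.2465 [424.18105606 256.89704312]
-0.19 [402.12662266 261.27686906] [406.2140949  274.57397015]
-0.23 [421.44875305 261.80332224] [426.45492378 275.12184676]
```

View pics/r2.png

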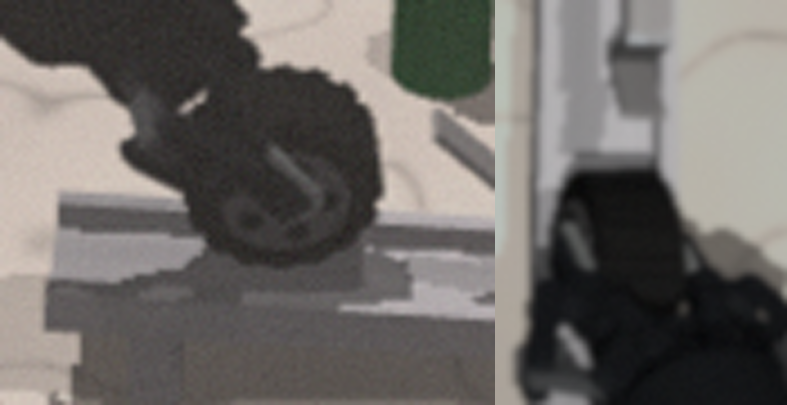

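Compared with the lane's edges in the top crop (guides at columns 540–675), the wheel (568–662) sits about 5 mm too far left, on the left guide. I lift, shift right and lower again.

play_rows(
  moves=[
    [-1,[-2,-5,-2],0],
    [-1,[2,-1,3],0],
    [-1,[3,0,5],0],
  ],
)

```text
t: 28.63
position: [0.5293, -0.2145, 0.0945]
eef_rot: [-0.011, 0.94, 0.055, 0.335]
force: [-0.7, -3.3, -0.1]
gripper_width: 0.461
```

play_rows(
  moves=[
    [-1,[1,0,2],0],
  ],
)

```text
t: 28.72
position: [0.5295, -0.2149, 0.0918]
eef_rot: [-0.011, 0.941, 0.054, 0.335]
force: [-0.0, -3.5, -0.4]
gripper_width: 0.465
```

```bash
python3 st.py
```

```text
t 28.7167 q [ 1.4443  0.8173 -1.221   2.2419  1.7725  0.3011  0.498 ] pos [ 0.5295 -0.2149  0.0918]
tilt 39.67188341447042 head 9.801042282734006 y head 93.27686976548708 y rise 5.383481919761666
```

play_rows(
  moves=[
    [-1,[1,-1,3],0],
  ],
)

```text
t: 28.8
position: [0.5306, -0.2153, 0.0886]
eef_rot: [-0.011, 0.941, 0.053, 0.335]
force: [0.0, 0.2, -0.2]
gripper_width: 0.463
```

play_rows(
  moves=[
    [-1,[1,0,2],0],
  ],
)

```text
t: 28.88
position: [0.5323, -0.215, 0.0878]
eef_rot: [-0.012, 0.94, 0.053, 0.336]
force: [-13.1, -3.9, 25.4]
gripper_width: 0.463
```

play_rows(
  moves=[
    [-1,[-0.5,0,-0.5],0],
    [0.2,[0,0,0],0],
    [0.5,[0,0,0],0],
    [0.8,[0,0,0],0],
    [0.8,[0,0,0],0],
    [0.8,[0,0,0],0],
    [0.8,[0,0,0],0],
  ],
)

```text
t: 29.47
position: [0.533, -0.2118, 0.0889]
eef_rot: [-0.014, 0.94, 0.055, 0.337]
force: [0.3, -0.1, -0.7]
gripper_width: 0.899
```

```bash
python3 st.py;  python3 - <<'E'
from look import *
a=shot("side");b=shot("top")
A=cv2.resize(a["img"][265:355,235:345],None,fx=4.5,fy=4.5,interpolation=2);B=cv2.resize(b["img"][200:310,385:450],None,fx=4.5,fy=4.5,interpolation=2)[:A.shape[0]]
cv2.imwrite("pics/r3.png",np.hstack([A,B])[:,:,::-1])
for p in(a,b): print([(np.round(r["centre"]),r["p"]) for r in ctrl.landmark_of(p,"wheel_end")])
E
```

```text
t 29.4667 q [ 1.4397  0.8383 -1.2288  2.241   1.8022  0.3161  0.4813] pos [ 0.533  -0.2118  0.0889]
tilt 39.987768122554876 head 10.166712947172881 y head 93.70721411165319 y rise 5.390383919949714
[(array([303., 311.]), 0.76)]
[(array([414., 272.]), 0.74)]
```

View pics/r3.png

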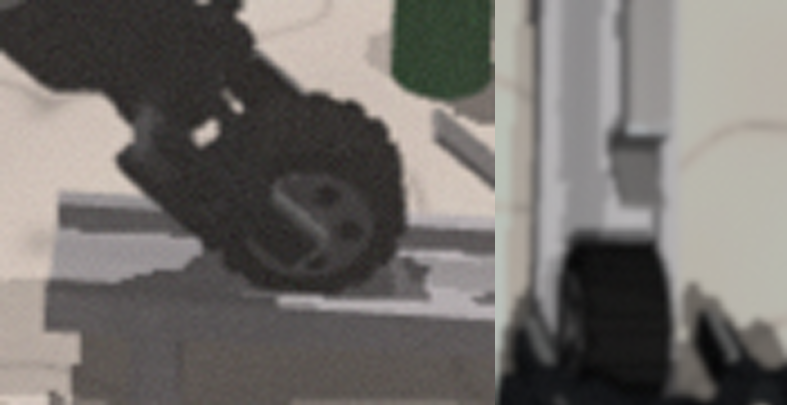

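The wheel stands upright and straight between the guides (top crop columns 568–668), and the fingers are open on both sides. I withdraw along the slant and let it roll to the catch.

play_rows(
  moves=[
    [0.8,[0,1,-10],0],
    [0.8,[0,2,-14],0],
    [0.8,[0,2,-14],0],
    [0.8,[0,2,-14],0],
    [0.8,[0,2,-14],0],
    [0.8,[0,2,-14],0],
    [0,[0,0,-5],0],
    [-1,[0,0,0],0],
    [-1,[0,0,0],0],
    [-1,[0,0,0],0],
  ],
)

```text
t: 30.5
position: [0.4762, -0.2101, 0.1569]
eef_rot: [-0.015, 0.94, 0.055, 0.337]
force: [0.2, 0.0, 0.0]
gripper_width: 0.334
```

```bash
python3 st.py;  python3 - <<'E'
from look import *
a=shot("side");b=shot("top")
A=cv2.resize(a["img"][250:355,235:435],None,fx=3,fy=3,interpolation=2);B=cv2.resize(b["img"][170:310,385:450],None,fx=3,fy=3,interpolation=2)[:A.shape[0]]
cv2.imwrite("pics/r4.png",np.hstack([A,B])[:,:,::-1])
L=[ctrl.landmark_of(p,"wheel_end") for p in(a,b)]
for l in L: print([(np.round(r["centre"],1),round(r["p"],2)) for r in l])
E
python3 go.py .49 -.2155 .07
```

```text
t 30.5 q [ 1.6647  0.6568 -1.3765  2.2967  1.1687  0.2263  1.0431] pos [ 0.4762 -0.2101  0.1569]
tilt 39.909473503342205 head 10.179930032202577 y head 93.71635016839153 y rise 5.378890341616054
[(array([300.2, 307.3]), 0.9)]
[(array([414.7, 275.7]), 0.94)]
delta mm [ 44.5307 -14.8206  74.5056] n 1 per row [ 44.5307 -14.8206  74.5056]
```

View pics/r4.png

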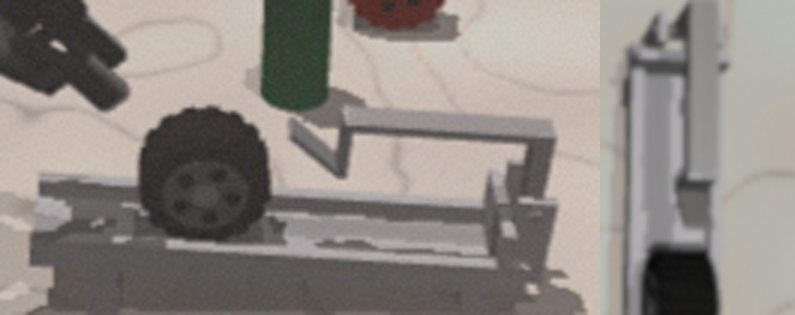

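play_rows(
  moves=[
    [-1,[0,0,0],0],
    [-1,[0,0,0],0],
    [-1,[0,0,0],0],
    [-1,[0,0,0],0],
    [-1,[0,0,0],0],
    [-1,[0,0,0],0],
  ],
)

```text
t: 31.2
position: [0.4769, -0.2089, 0.1562]
eef_rot: [-0.015, 0.94, 0.057, 0.337]
force: [0.9, 1.1, 0.2]
gripper_width: -0.004
```

Run:
```python
from look import *
a=shot("side");b=shot("top")
L=[ctrl.landmark_of(p,"wheel_end") for p in(a,b)]
for l in L: print([(np.round(r["centre"],1),round(r["p"],2)) for r in l])
print(tri(a,L[0][0]["centre"],b,L[1][0]["centre"]),ctrl.state()["t"],ctrl.state()["gripper_width"])
for x in(.52,.534,.55,.572): print(x,proj(a,[x,-.2155,.081]),proj(b,[x,-.2155,.081]))
```

```text
[(array([303.9, 308.2]), 0.85)]
[(array([412. , 272.6]), 0.89)]
(array([ 0.53841654, -0.21338507,  0.08177578]), np.float64(0.0006229554983585308)) 31.4 0.00010110064896015703
0.52 [293.69934014 309.34572363] [412.93550868 281.32495614]
0.534 [301.34420134 309.27210033] [412.92806483 274.61477933]
0.55 [310.06890967 309.18807763] [412.9195908  266.97595581]
0.572 [322.04405512 309.07275182] [412.90799649 256.52438421]
```

```bash
python3 go.py .466 -.2145 .072 16
```

```text
delta mm [ 61.7841 -12.8803  57.1122] n 6 per row [10.2974 -2.1467  9.5187]
```

play_rows(
  moves=[
    [-1,[13,-2,10],0],
    [-1,[13,-2,10],0],
    [-1,[13,-2,10],0],
  ],
)

```text
t: 31.65
position: [0.4688, -0.2125, 0.1107]
eef_rot: [-0.015, 0.939, 0.055, 0.34]
force: [-0.1, -1.3, -0.3]
gripper_width: -0.002
```

```bash
python3 st.py;python3 go.py .466 -.2145 .072 16
```

```text
t 31.65 q [ 1.6056  0.7415 -1.2862  2.3403  1.7232  0.2262  0.564 ] pos [ 0.4688 -0.2125  0.1107]
tilt 40.27801470610194 head 10.037732006684731 y head 93.76654444154579 y rise 5.288543447585258
delta mm [26.9262 -5.3662 27.504 ] n 3 per row [ 8.9754 -1.7887  9.168 ]
```

play_rows(
  moves=[
    [-1,[10,-2,9],0],
    [-1,[10,-2,9],0],
    [-1,[7,-1,8],0],
  ],
)

```text
t: 31.9
position: [0.4643, -0.2154, 0.0709]
eef_rot: [-0.015, 0.939, 0.052, 0.339]
force: [-0.0, -0.1, -0.4]
gripper_width: 0.003
```

```bash
python3 st.py;python3 go.py .50 -.215 .073 16;python3 go.py .60 -.2162 .069 16
```

```text
t 31.9 q [ 1.6015  0.9071 -1.3     2.3615  1.9419  0.3672  0.4435] pos [ 0.4643 -0.2154  0.0709]
tilt 40.1738628876221 head 9.731516741818707 y head 93.71672142069905 y rise 5.055710142007025
delta mm [-28.8211  -1.7718  21.1319] n 3 per row [-9.607  -0.5906  7.044 ]
delta mm [-103.1856   -9.7742   87.64  ] n 9 per row [-11.4651  -1.086    9.7378]
```

play_rows(
  moves=[
    [-1,[-7,-0.6,6],0],
    [-1,[-7,-0.6,6],0],
    [-1,[-7,-0.6,6],0],
    [-1,[-7,-0.6,6],0],
  ],
)

```text
t: 32.23
position: [0.5027, -0.2151, 0.0685]
eef_rot: [-0.013, 0.939, 0.055, 0.339]
force: [0.1, 0.5, 0.2]
gripper_width: 0.004
```

```bash
python3 st.py; python3 go.py .60 -.2162 .069 9
python3 - <<'E'
from look import *
a=shot("side");b=shot("top")
L=[ctrl.landmark_of(p,"wheel_end") for p in(a,b)]
for l in L: print([(np.round(r["centre"],1),round(r["p"],2)) for r in l])
if L[0] and L[1]: print(tri(a,L[0][0]["centre"],b,L[1][0]["centre"]))
E
```

```text
t 32.2333 q [ 1.5145  0.9238 -1.2738  2.2974  1.9142  0.3834  0.4441] pos [ 0.5027 -0.2151  0.0685]
tilt 40.1146040150805 head 10.037523868955196 y head 93.5862383628842 y rise 5.407705655832957
delta mm [-75.3112  -7.1457  61.2318] n 11 per row [-6.8465 -0.6496  5.5665]
[(array([310.6, 309.4]), 0.55)]
[(array([412.3, 262.2]), 0.79)]
(array([ 0.55553431, -0.21440956,  0.08017307]), np.float64(0.009055631200459945))
```

play_rows(
  moves=[
    [-1,[-7,-0.6,5.7],0],
    [-1,[-7,-0.6,5.7],0],
    [-1,[-7,-0.6,5.7],0],
    [-1,[-7,-0.6,5.7],0],
  ],
)

```text
t: 32.77
position: [0.5381, -0.2153, 0.0681]
eef_rot: [-0.013, 0.94, 0.054, 0.337]
force: [-1.1, -0.0, 0.4]
gripper_width: -0.001
```

play_rows(
  moves=[
    [-1,[-7,-0.6,5.7],0],
    [-1,[-7,-0.6,5.7],0],
  ],
)

```text
t: 32.93
position: [0.5584, -0.2154, 0.0683]
eef_rot: [-0.014, 0.94, 0.054, 0.337]
force: [-0.8, 0.4, 0.7]
gripper_width: -0.0
```

```bash
python3 st.py; python3 go.py .61 -.2162 .068 9
python3 - <<'E'
from look import *
a=shot("side");b=shot("top")
L=[ctrl.landmark_of(p,"wheel_end") for p in(a,b)]
for l in L: print([(np.round(r["centre"],1),round(r["p"],2)) for r in l])
print([(np.round(r["centre"],1),round(r["p"],2)) for r in ctrl.landmark_of(a,"catch_hook")],[ (x,proj(a,[x,-.2155,.075]),proj(b,[x,-.2155,.075])) for x in (.6,.62,.64)])
E
```

```text
t 32.9333 q [ 1.3956  0.9317 -1.2309  2.1981  1.853   0.3927  0.4725] pos [ 0.5584 -0.2154  0.0683]
tilt 39.91504838728143 head 9.878546946245002 y head 93.54703078943885 y rise 5.271100190627109
delta mm [-39.6857  -4.011   32.715 ] n 6 per row [-6.6143 -0.6685  5.4525]
[]
[(array([411.9, 234.5]), 0.56), (array([410.7, 208. ]), 0.21)]
[(array([350.7, 292.5]), 0.96)] [(0.6, array([337.12590641, 311.54522668]), array([412.25382013, 243.67594338])), (0.62, array([347.93241039, 311.43871823]), array([412.24511586, 234.35022984])), (0.64, array([358.71881083, 311.33240792]), array([412.23645612, 225.07222569]))]
```

The wheel is at x≈0.62 and the hook has risen about 15 px, so the wheel itself is lifting the catch. I keep pushing.

play_rows(
  moves=[
    [-1,[-7,-0.7,5.7],0],
    [-1,[-7,-0.7,5.7],0],
    [-1,[-7,-0.7,5.7],0],
  ],
)

```text
t: 33.43
position: [0.583, -0.216, 0.0665]
eef_rot: [-0.013, 0.941, 0.054, 0.335]
force: [-0.4, -0.5, -0.5]
gripper_width: -0.002
```

play_rows(
  moves=[
    [-1,[-7,-0.7,5.7],0],
    [-1,[-7,-0.7,5.7],0],
    [-1,[-4,-0.4,3],0],
  ],
)

```text
t: 33.68
position: [0.61, -0.2168, 0.0671]
eef_rot: [-0.013, 0.94, 0.054, 0.336]
force: [-0.1, -0.1, -0.2]
gripper_width: -0.0
```

```bash
python3 st.py
python3 - <<'E'
from look import *
a=shot("side");b=shot("top")
for n in("wheel_end","catch_hook"):
  for p in(a,b): print(n,[(np.round(r["centre"],1),round(r["p"],2)) for r in ctrl.landmark_of(p,n)])
print([(x,proj(a,[x,-.2155,.072]),proj(b,[x,-.2155,.072])) for x in (.66,.68)])
E
```

```text
t 33.6833 q [ 1.2943  0.9428 -1.1867  2.0984  1.776   0.3923  0.5269] pos [ 0.61   -0.2168  0.0671]
tilt 39.770264841637214 head 9.887897426566784 y head 93.44930190474044 y rise 5.332059238357254
wheel_end [(array([373. , 314.5]), 0.85), (array([332.2, 198.3]), 0.3), (array([325. , 344.4]), 0.24)]
wheel_end [(array([412.9, 210.1]), 0.88)]
catch_hook [(array([348.7, 307.1]), 0.89)]
catch_hook [(array([416.3, 234.6]), 0.6)]
[(0.66, array([369.37863085, 312.5270691 ]), array([411.91347927, 216.10579339])), (0.68, array([380.11011202, 312.42009505]), array([411.90573086, 206.94893124]))]
```

play_rows(
  moves=[
    [-1,[9,0,-8],0],
    [-1,[14,1,-12],0],
    [-1,[16,1,-14],0],
    [-1,[16,1,-14],0],
    [-1,[16,1,-14],0],
    [-1,[16,1,-14],0],
  ],
)

```text
t: 34.48
position: [0.4863, -0.2177, 0.0711]
eef_rot: [-0.014, 0.94, 0.054, 0.336]
force: [0.3, -0.3, -0.8]
gripper_width: 0.003
```

```bash
python3 st.py
python3 - <<'E'
from look import *
a=shot("side");b=shot("top")
for n in("wheel_end","catch_hook"):
  for p in(a,b): print(n,[(np.round(r["centre"],1),round(r["p"],2)) for r in ctrl.landmark_of(p,n)])
A=cv2.resize(a["img"],(440,330),interpolation=3);A=np.vstack([A,np.zeros((110,440,3),np.uint8)])
Z=cv2.resize(a["img"][275:365,310:430],None,fx=3,fy=3,interpolation=2);T=cv2.resize(b["img"][160:290,380:440],None,fx=3,fy=1.3,interpolation=2)
T2=cv2.resize(b["img"][165:221,370:490],None,fx=3,fy=3,interpolation=2)
cv2.imwrite("pics/f1.png",np.hstack([A,np.vstack([Z,T2,np.zeros((2,360,3),np.uint8)])])[:,:,::-1])
E
```

```text
t 34.4833 q [ 1.5469  0.8955 -1.2709  2.3187  1.8995  0.3548  0.4594] pos [ 0.4863 -0.2177  0.0711]
tilt 39.77638126673567 head 10.018039335587261 y head 93.56544907529822 y rise 5.344686651720426
wheel_end [(array([377.9, 314.2]), 0.84)]
wheel_end [(array([412.7, 207. ]), 0.76), (array([311.9, 240. ]), 0.27)]
catch_hook [(array([347.5, 304.5]), 0.98)]
catch_hook [(array([412.4, 235.7]), 0.88)]
```

View pics/f1.png

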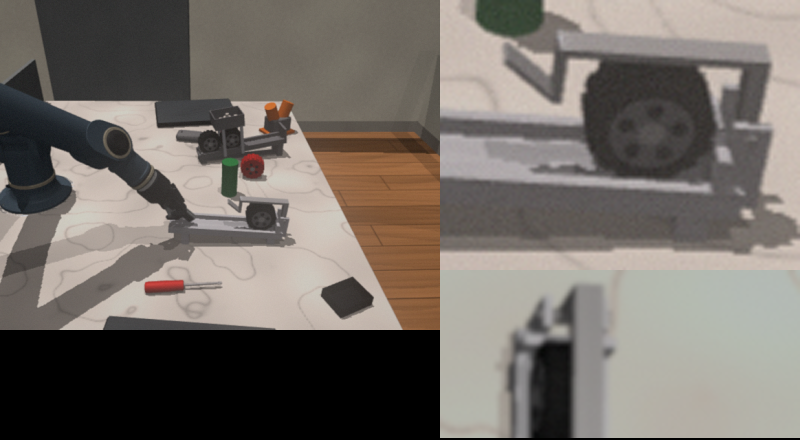

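The wheel is against the back stop (zoom: right edge at (715,130) by the stop) with the catch down behind it. The other two wheels are in the feeder. I lift the hand clear, check once more and hand in.

play_rows(
  moves=[
    [-1,[0,0,-12],0],
    [-1,[0,0,-14],0],
    [-1,[-8,0,-14],0],
    [-1,[-8,0,-14],0],
    [-1,[0,0,0],0],
    [-1,[0,0,0],0],
  ],
)

```text
t: 35.28
position: [0.4722, -0.2233, 0.1266]
eef_rot: [-0.015, 0.939, 0.055, 0.339]
force: [0.4, 0.6, 0.4]
gripper_width: -0.0
```

Run:
```python
from look import *
a=shot("side");b=shot("top");s=ctrl.state();print(s["t"],s["position"],s["force"])
for n in("wheel_end","catch_hook","vase","mouse","driver"):
  for p in(a,b): print(n,[(np.round(r["centre"],1),round(r["p"],2)) for r in ctrl.landmark_of(p,n)[:2]])
print(ctrl.sign_off())
```

```text
35.3833 [ 0.47210401 -0.22291638  0.12603243] [0.25687358 0.36143575 0.17600471]
wheel_end [(array([298.4, 312.6]), 0.7), (array([378.6, 314.1]), 0.59)]
wheel_end [(array([414.1, 208.1]), 0.82)]
catch_hook [(array([348. , 305.4]), 0.7)]
catch_hook [(array([415. , 232.3]), 0.91)]
vase [(array([336.1, 278.1]), 0.56)]
vase [(array([313.5, 237.2]), 0.63)]
mouse [(array([272.7, 202.2]), 0.87)]
mouse [(array([407.2, 257.1]), 0.68), (array([139.5, 297.2]), 0.62)]
driver [(array([267.8, 417.7]), 0.66)]
driver [(array([489. , 302.4]), 0.85)]
the job is handed in; nothing more can be done
None
```

The job is done and handed in at about 36 s of the 58 s. I drew the end wheel out of the feeder along the slant, and the next wheel rolled down to the lip. I then stood the end wheel on the rack lane and pushed it in with closed fingers, so the wheel itself lifted the catch.

**Last checks:**
- The wheel is at the back stop, found at about x 0.68 against a home place of 0.6795.
- The catch is down behind the wheel; its hook is back within 2–3 pixels of where it started.
- Two wheels remain in the feeder, and the vase and mouse read within 2–3 pixels of their first readings. The screwdriver was only compared by eye.
- The hand is clear of everything and reads about zero force.

**What went wrong or disagreed:**
- **Lean:** it could not be commanded, so I got it by driving the arm to joint limits high up. One of those limits gave a brief 70 N reading at the wrist, with no contact visible in the picture I took next, and it was gone at the next reading.
- **First set-down:** the wheel landed on the left guide with about 28 N. I lifted it, shifted 5 mm and lowered it again.
- **Rolling to the catch:** the released wheel did not roll on by itself as described, so I pushed it the whole way.
- **Final detector readings:** there was a stray "wheel" near the gripper and a stray "mouse" at the rack. Neither matches the pictures.

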